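# Nest three parts scoops on the return hook

### The job

The largest of three small-parts scoops already hangs on the hook of the tool-return stand. Hang the other two in front of it by their sleeves, the medium one first and the smallest last, backs to the post like the large one, so that all three nest close together. Book in each as you hang it: with its weight on the hook, slide it back so that it pushes the scoops behind it against the sprung plate until the plate clearly gives by a few millimetres, but gently, never driving the plate to near the end of its travel; leave all three hanging still, and do not disturb the multimeter, the mug or the small roll of tape.

Things in the scene. Friction and masses are not known exactly. Their poses are not given: they have to be found in the camera images.
- large_grip (a point): Grip of the large scoop: upright black block 24 (x) x 12 (y) x 44 mm (z). The point is on its axis, 28 mm above its foot, 16 mm below its top. z up, +x to the scoop's closed back, y across. Below the grip is a square hanging sleeve, open at both ends along x: 28 mm long, opening 18 mm wide x 24 mm high, walls 3 mm; its axis is 43 mm and its top face 28 mm below this point.
- medium_grip (a point): Grip of the medium scoop: upright black block 24 (x) x 12 (y) x 44 mm (z). The point is on its axis, 28 mm above its foot, 16 mm below its top. z up, +x to the scoop's closed back, y across. Below the grip is a square hanging sleeve, open at both ends along x: 28 mm long, opening 18 mm wide x 24 mm high, walls 3 mm; its axis is 43 mm and its top face 28 mm below this point.
- small_grip (a point): Grip of the small scoop: upright black block 24 (x) x 12 (y) x 44 mm (z). The point is on its axis, 28 mm above its foot, 16 mm below its top. z up, +x to the scoop's closed back, y across. Below the grip is a square hanging sleeve, open at both ends along x: 28 mm long, opening 18 mm wide x 24 mm high, walls 3 mm; its axis is 43 mm and its top face 28 mm below this point.
- rack: Steel hook stand, fixed to the table. Origin on the table top straight below the hook; z up, -x is the way the hook points, +x to its post, y across. The hook is a round rod 10 mm thick, its axis at y = 0, z = 250 mm, from the post (front face x = 77 mm) to the tip (x = -115 mm). A scoop that hangs on the rod has its sleeve's axis 7 mm below the rod's axis.
- hook_tip (a point): Tip end of the hook: point on the line of the rod's axis, 250 mm above the table, 115 mm in front of the rack's origin; axes as the rack's. Over its last 7 mm the rod turns up, its top there 11 mm above the rod's axis; a sleeve passes it centrally with the sleeve's axis 3 mm above the rod's axis.
- plate (a joint): Push (m) of the thin square plate, 44 mm wide, that sits across the rod near the post before a black block: 0 at rest, 0.012 at the end. Gives from 2 N, 0.8 N more per mm; hung scoops add up to 2 N of friction. The block is clamped elsewhere each time: the plate's front rests anywhere from rack x = -5 to +40 mm, not measured, to be found by touch.
- multimeter: Bystander, loose: hand multimeter lying face up, yellow and black, 164 x 81 x 46 mm. Origin at the centre of its underside.
- mug_1: Bystander, loose: yellow and blue mug, 78 mm across, 92 mm high. Origin at the centre of its underside.
- tape_1: Bystander, loose: small black roll of tape lying flat, 58 mm across, 19 mm high. Origin at the centre of its underside.
- large: The large scoop, loose, bare aluminium sheet, 128 to 200 g. Origin 141 mm straight below its grip point, at the pan's underside; same axes. The pan hangs from the sleeve by a 26 mm wide strap: 92 mm wide, 56 mm deep (45 mm to the front, 11 mm to the back of the origin), sides 32 mm high, open in front and on top. Hangs on the hook from the start, 30 to 45 mm before the rack's origin.
- medium: The medium scoop, loose, bare aluminium sheet, 96 to 150 g. Origin 123 mm straight below its grip point, at the pan's underside; same axes. The pan hangs from the sleeve by a 26 mm wide strap: 72 mm wide, 56 mm deep (45 mm to the front, 11 mm to the back of the origin), sides 32 mm high, open in front and on top. Starts standing upright on the table.
- small: The small scoop, loose, bare aluminium sheet, 72 to 112 g. Origin 105 mm straight below its grip point, at the pan's underside; same axes. The pan hangs from the sleeve by a 26 mm wide strap: 52 mm wide, 56 mm deep (45 mm to the front, 11 mm to the back of the origin), sides 32 mm high, open in front and on top. Starts standing upright on the table.

How it is judged:
By the outcome, as a careful person would: the job done as asked, in the order asked, and still so for the second after the job is handed in, with the robot touching nothing.
It also fails if it takes over 72 s, if anything falls off the work surface, if the arm or the gripper's body presses on something with over 40 N, if the wrist force passes 120 N, or if a joint passes its speed limit or range.

### The arm

A 7-joint arm with a two-finger parallel gripper is mounted at the origin on the work surface; the furniture and walls round the work are solid. World frame = base frame: x ahead of the robot, y to its left, z up, the work surface at z = 0. Lengths are in m, angles in rad, forces in N, time in s.
With the tool pointing down it reaches from about 0.425 to 0.925 m from the base axis. Payload 6.8 kg.
Tool frame: the origin (TCP) lies midway between the tips of the shut fingers; the grasp point (between the pads) lies 19 mm behind it; z points along the fingers, x is the direction in which the jaws open and shut, and the axes are right-handed (so a half turn about z gives the same grasp; the last joint's range is limited). The gripper opens to 85 mm and grips with 20 to 120 N. Pads are 22 mm wide; open, the fingers measure 114 mm over their backs; the gripper's body (76 mm by 85 mm) begins 54 mm behind the grasp point. The pads swing forward as they close: fully open they stand 13 mm farther back than shut.
Start: joints at [-1.365, 0.477, 0.022, 1.555, -0.011, 1.109, -0.083], TCP at [0.208, 0.642, 0.231] pointing down, gripper open.
Joint ranges: [-2.96, 2.96], [-0.34, 2.1], [-1.41, 1.46], [0.24, 2.44], [-1.37, 4.51], [0.17, 1.92], [-2.96, 2.96]. Speed limits (rad/s): [2.39, 2.39, 3.14, 3.14, 3.14, 3.14, 3.14].

### API

Orientations are given as a 3x3 rotation matrix whose columns are the frame's x, y, z axes.
In Python, from station import get_obs, get_image, hand_in, recognise gives the robot as it stands.
- The arm moves only by the tool drive_tool, never from a script. Its argument "commands" is a list of rows, each a list of 2 entries, a list of its own where there are three numbers: the shift along the tool's x, y, z in m, then the turn about the tool's z in degrees. A call has 1 to 12 rows; each row is the pose to reach, as a shift and turn from the pose measured when the call began, along the tool's axes at that moment; what a row does not reach only later rows make up. A row lasts 1/8 s, in which the tool goes at most 62.5 mm and 10.7 degrees, less where a joint would pass 70% of its speed; a pose out of reach is approached as far as the arm can. A call with a gripper value outside its range is refused whole. "jaw" is the closure, from -1 (fully open) to 1 (shut), set as the call begins (left out, the last holds). The fingers move at their own pace and stop on an object; the grip force is fixed at half the most. Time passes only in rows, so rows that repeat a pose let the fingers close. It gives the time, the measured TCP pose, the force and the opening at its end, in the units of the state.
- get_obs(): the state, without advancing time (a new reading comes with each control period).
- get_image(name): name is "side" or "top"; returns a dict with "pixels" (384x512x3 uint8, blue, green, red), "depth" (384x512 float32, m along the optical axis (not along the pixel's ray), 0 where there is no reading), "camera_matrix" (3x3 intrinsics, pixels), "position" and "attitude" of the camera in the world. Camera axes: x right, y up, looking along -z (the intrinsics and any distortion apply to the point x, -y, -z); pixel columns grow to the right and rows downward; lengths in m; the calibration is good to about 2 mm. A picture is of the moment at which its call begins.
- hand_in(): hands the job in, once; it reports no verdict.
Trained networks look in a picture, given as the dict that the camera call returned (one of the last four; its "shot" number tells which), for a name from the list of things; names that differ only in an ending like _2 or _b are one class to them, and where a whole thing is asked for, a point or a joint stands for the part that bears it (a point fixed in the world has none). Each returns a list of dicts, best first, with "conf" (0 to 1); they miss things now and then, are a little off and sometimes report something else, mostly with a low value. They report only what shows in the picture. A call takes as long as a camera call.
- recognise(picture, label): "box" ([left, top, right, bottom] in pixels, round what is visible of it).
The state is a dict: "t": time; "joint_positions": joint angles; "qd": joint speeds; "joint_torque": joint torques, N m; "tcp_pos": TCP position; "eef_rot": TCP orientation; "contact_force": force on the tool from outside, world axes, zero at the start; "ft_torque": the same for the moment, N m; "opening": finger opening in m.
Only numpy, scipy, OpenCV 4.12 (cv2) and the standard library are available. Lean on these libraries where they do the work, as an engineer would, in place of code of your own. Each camera call takes 0.05 s, during which the arm holds its last target.

## Working session

There is one attempt and no reset: what is moved stays moved. The work goes in short steps, Python scripts to look and compute and a tool call to move; the robot and the scene stay as the last step left them, time stands still between calls to the robot, and variables do not carry over. Pictures are saved under pics/ and viewed, and the job is handed in when it is done.

Besides the shell and the picture viewer there is one more tool, called after "Request:" as name(argument=value, ...) on one line, values as JSON. drive_tool: Moves the arm, as the interface text tells. Its arguments: {"type":"object","properties":{"commands":{"type":"array","items":{"type":"array"}},"jaw":{"type":"number"}},"required":["commands"]}

```bash
ls; mkdir -p pics; cat > h.py <<'E'
import numpy as np, cv2
from station import get_obs,get_image,hand_in,recognise
def world(im,u,v,d=None):
    K=im["camera_matrix"]; 
    if d is None: d=im["depth"][int(v),int(u)]
    p=np.array([(u-K[0][2])/K[0][0]*d, -(v-K[1][2])/K[1][1]*d, -d])
    return np.array(im["attitude"])@p+np.array(im["position"])
def cloud(im):
    K=np.array(im["camera_matrix"]);d=im["depth"];v,u=np.mgrid[:d.shape[0],:d.shape[1]]
    P=np.stack([(u-K[0,2])/K[0,0]*d,-(v-K[1,2])/K[1,1]*d,-d],-1)
    return P@np.array(im["attitude"]).T+np.array(im["position"])
def proj(im,p):
    K=np.array(im["camera_matrix"]);q=np.array(im["attitude"]).T@(np.array(p)-np.array(im["position"]))
    return K[0,0]*q[0]/-q[2]+K[0,2],K[1,1]*(-q[1])/-q[2]+K[1,2]
E
python3 - <<'E'
from h import *
import pickle
o=get_obs();print({k:np.round(v,3) for k,v in o.items()})
for n in("side","top"):
    im=get_image(n);cv2.imwrite(f"pics/{n}0.png",im["pixels"]);pickle.dump(im,open(f"{n}0.pkl","wb"))
    print(n,im["position"],im["attitude"],im["camera_matrix"],[k for k in im])
    for l in["large_grip","medium_grip","small_grip","rack","plate","multimeter","mug_1","tape_1","large","medium","small"]:
        print(l,[(np.round(r["box"]).astype(int).tolist(),round(r["conf"],2)) for r in recognise(im,l)[:3]])
E
```

```text
pics
{'t': np.float64(0.0), 'joint_positions': array([-1.365,  0.478,  0.022,  1.556, -0.011,  1.109, -0.083]), 'qd': array([-0.   ,  0.002, -0.   , -0.001, -0.002,  0.   , -0.002]), 'joint_torque': array([ 1.0000e-03, -5.9646e+01,  1.6080e+00, -2.8119e+01,  1.2000e-02,
        9.0000e-03, -0.0000e+00]), 'tcp_pos': array([0.208, 0.641, 0.23 ]), 'eef_rot': array([[ 0.309,  0.951, -0.   ],
       [ 0.951, -0.309, -0.002],
       [-0.002,  0.   , -1.   ]]), 'contact_force': array([ 0.543,  0.825, -0.449]), 'ft_torque': array([ 0.059, -0.033, -0.002]), 'opening': np.float64(0.086)}
side [ 0.42441899 -0.89876601  0.91969828] [[ 0.99878212  0.03337218 -0.03633959]
 [-0.04921625  0.62212374 -0.78137047]
 [-0.00346831  0.78220735  0.62300853]] [[414.06424573   0.         251.98756022]
 [  0.         414.06424573 193.61534888]
 [  0.           0.           1.        ]] ['pixels', 'depth', 'camera_matrix', 'position', 'attitude', 'shot']
large_grip [([257, 227, 294, 288], 0.56), ([250, 224, 343, 307], 0.34)]
medium_grip []
small_grip [([278, 161, 291, 199], 0.51)]
rack [([250, 222, 342, 308], 
[... 511 characters left out ...]
          1.        ]] ['pixels', 'depth', 'camera_matrix', 'position', 'attitude', 'shot']
large_grip [([337, 161, 363, 191], 0.78), ([321, 118, 362, 200], 0.72), ([204, 187, 225, 212], 0.35)]
medium_grip [([203, 189, 223, 215], 0.85)]
small_grip [([182, 138, 197, 163], 0.89)]
rack [([333, 160, 364, 195], 0.71), ([321, 120, 361, 198], 0.67)]
plate [([320, 117, 358, 198], 0.61), ([336, 150, 358, 162], 0.59), ([337, 159, 363, 191], 0.31)]
multimeter [([159, 215, 193, 261], 0.73), ([178, 134, 197, 165], 0.2)]
mug_1 [([230, 119, 269, 148], 0.68)]
tape_1 [([333, 192, 352, 209], 0.46), ([229, 121, 267, 148], 0.41)]
large [([335, 161, 366, 196], 0.6)]
medium [([205, 189, 224, 217], 0.58)]
small []
```

```bash
python3 - <<'E'
from h import *
import pickle
for n,(a,b,c,d) in {"side":(150,100,420,330),"top":(130,90,390,285)}.items():
    im=pickle.load(open(f"{n}0.pkl","rb"))["pixels"]
    cv2.imwrite(f"pics/{n}0z.png",cv2.resize(im[b:d,a:c],None,fx=2.6,fy=2.6,interpolation=cv2.INTER_CUBIC)[:600,:800])
E
```

```text
(no output)
```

View pics/side0.png

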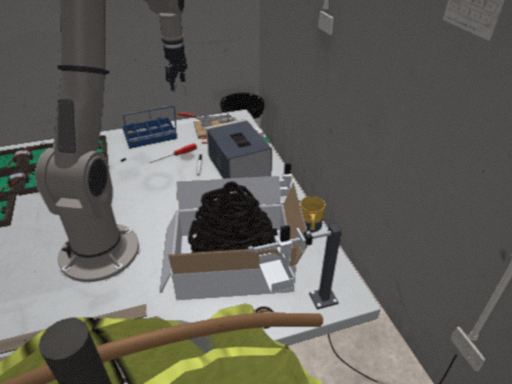

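View pics/top0.png

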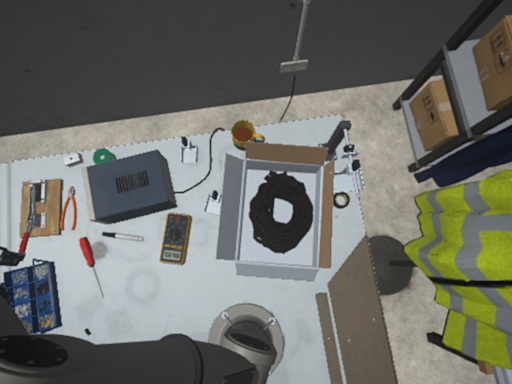

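View pics/side0z.png

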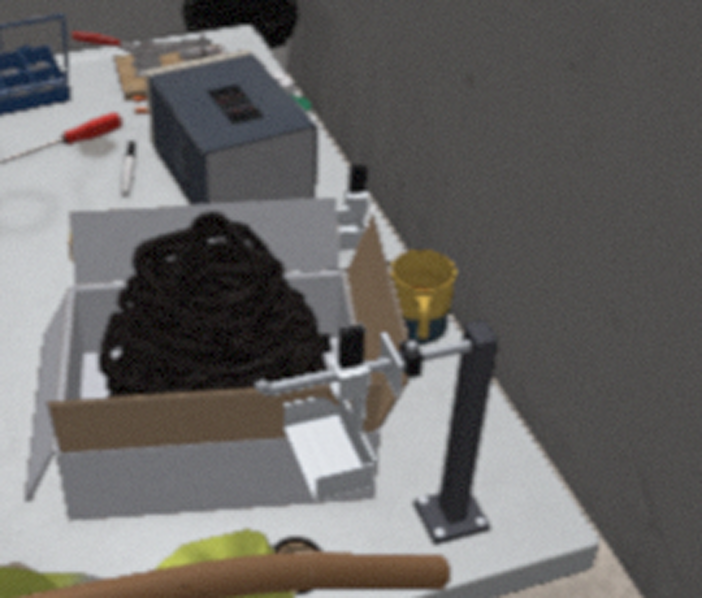

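View pics/top0z.png

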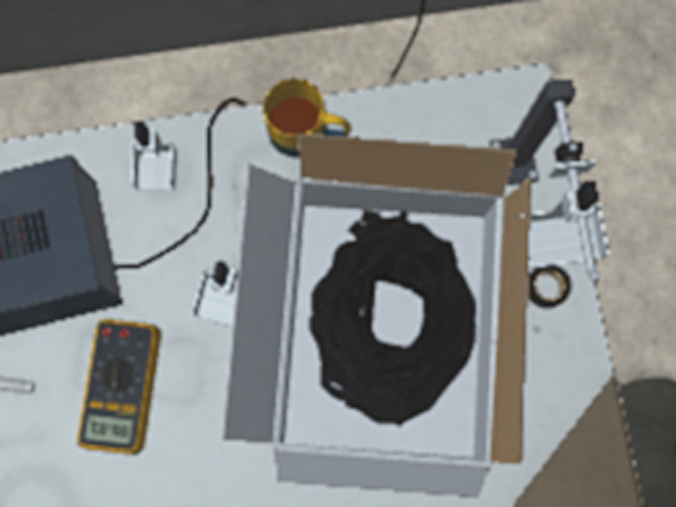

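Scoops stand at top px (213,200) and (188,150); the large one hangs on the rack at about top px (350,170). A box with rope lies between. Next I'll measure.

```bash
python3 - <<'E'
from h import *
import pickle
t=pickle.load(open("top0.pkl","rb"));s=pickle.load(open("side0.pkl","rb"))
C=cloud(t);S=cloud(s)
def reg(C,im,a,b,c,d,name):
    P=C[b:d,a:c].reshape(-1,3);B=im["pixels"][b:d,a:c].reshape(-1,3).max(1)
    print(name)
    for v in range(b,d): print(v,' '.join(f"{int(C[v,u,2]*1000):4d}{'#' if im['pixels'][v,u].max()<60 else ' '}" for u in range(a,c)))
reg(C,t,200,184,228,218,"A"); reg(C,t,176,132,202,168,"B")
for nm,(a,b,c,d) in {"A":(200,184,228,205),"B":(176,132,202,155),"L":(335,155,366,175)}.items():
    P=C[b:d,a:c].reshape(-1,3);k=t["pixels"][b:d,a:c].reshape(-1,3).max(1)<60
    Q=P[k];print(nm,len(Q),Q.min(0),Q.max(0),np.median(Q,0))
# multimeter,mug,tape,box heights
for nm,(u,v) in dict(mm=(176,238),mug=(243,132),tape=(336,200),boxrimtop=(290,152),boxL=(236,200),boxR=(327,210),rope=(283,185),psu=(130,180)).items(): print(nm,C[v,u])
E
```

```text
A
184    0     0     3    -3     3    -2     0     5    -2     0     0     0    -4     0    -2     0     2     0     0     0     2     2   173   173   168   166   158   156 
185   -3     0    -3     0     4     0     2    -2     2    -3    -2    -3     0     1     1    -2     0     1     1    -2    -1    -1   177   173   165   164   162   157 
186   -2    -1     3     0    -2    -2     0    -3    -1     0     1    -3     0    -1    -4     5     0     1    -1    -1    -3   172   173   172   167   162   160   159 
187   -2     0     0     6    -1    -4    -2     1     1    -1    -5     1     0     0     0     0     0     1     0     0    -1   171   173   172   170   166   160   158 
188    2    -2     0     0     1     1     0    -1  1179    -1    -1     0     2     1    -1    -6     0    -2     0     0    -1   174   175   168   167   164   161   156 
189    0    -2     0    -2     0    -3    -2     1    -2     2     0     4     1    -2     2    -2     2    -3    -1     0     1   175   173   171   166   166   159   155 
190    0     0    -2     3     0     3     0     3    -1    -1    
[... 10483 characters left out ...]
  1    -1     0    -1     0 
A 26 [0.42065054 0.1375815  0.10312617] [0.4397406  0.14436218 0.13988261] [0.42892476 0.14043793 0.13483979]
B 28 [0.58708642 0.26064447 0.08269567] [0.60420385 0.26684738 0.12266197] [0.59287872 0.26251833 0.10768013]
L 61 [ 0.51474306 -0.24298644  0.26387502] [ 0.53276619 -0.23035127  0.30335965] [ 0.52213744 -0.2355563   0.29698074]
mm [0.29076247 0.2567055  0.0411731 ]
mug [0.67250268 0.08770956 0.03366825]
tape [ 0.47881374 -0.25179006  0.00072598]
boxrimtop [ 0.5806671  -0.07166981  0.15579276]
boxL [0.42190813 0.07515045 0.12045814]
boxR [ 0.41528051 -0.1938968   0.16584595]
rope [ 0.46228752 -0.05724731  0.2225438 ]
psu [0.44344142 0.39902547 0.14057487]
```

```bash
cat > fit.py <<'E'
from h import *
from scipy.optimize import least_squares
def boxd(P,lo,hi):  # unsigned distance to box surface
    c=(np.array(lo)+hi)/2;h=(np.array(hi)-lo)/2;q=np.abs(P-c)-h
    return np.abs(np.linalg.norm(np.maximum(q,0),axis=1)+np.minimum(q.max(1),0))
def model(P,H,W): # P in scoop frame (origin at pan underside); H grip height, W width
    g=H
    d=[boxd(P,[-.012,-.006,g-.028],[.012,.006,g+.016]),
       boxd(P,[-.014,-.012,g-.058],[.014,.012,g-.028]),
       boxd(P,[-.045,-W/2,0],[.011,-W/2+.0015,.032]),boxd(P,[-.045,W/2-.0015,0],[.011,W/2,.032]),
       boxd(P,[.0095,-W/2,0],[.011,W/2,.032]),boxd(P,[.008,-.013,0.03],[.011,.013,g-.058])]
    d.append(boxd(P,[-.045,-W/2,0],[.011,W/2,.0015]))
    return np.min(d,0)
def fit(P,H,W,x0,z=None):
    def r(p):
        c,s=np.cos(p[2]),np.sin(p[2]);Q=P-np.array([p[0],p[1],p[3] if z is None else z]);
        return model(np.c_[c*Q[:,0]+s*Q[:,1],-s*Q[:,0]+c*Q[:,1],Q[:,2]],H,W)
    best=None
    for a in np.linspace(-.6,.6,9):
        o=least_squares(r,[x0[0],x0[1],x0[2]+a]+([x0[3]] if z is None else []),loss="soft_l1",f_scale=.003,x_scale=[.01,.01,.2]+([.01] if z is None else []))
        if best is None or o.cost<best.cost: best=o
    return best.x,np.median(r(best.x)),np.mean(r(best.x))
E
python3 - <<'E'
from fit import *
import pickle
t=pickle.load(open("top0.pkl","rb"));s=pickle.load(open("side0.pkl","rb"))
C=cloud(t);S=cloud(s)
def sel(C,a,b,c,d,f): P=C[b:d,a:c].reshape(-1,3);return P[f(P)]
PA=sel(C,198,186,222,214,lambda P:(P[:,2]>.008)&(P[:,2]<.15)&(P[:,1]>.125))
PB=sel(C,176,132,202,166,lambda P:(P[:,2]>.008)&(P[:,2]<.2))
print("med",fit(PA,.123,.072,[.43,.14,0],0.));print("small",fit(PB,.105,.052,[.59,.262,0],0.))
PL=np.r_[sel(C,328,150,366,200,lambda P:(P[:,2]>.14)&(P[:,2]<.32)&(P[:,1]<-.19)&(P[:,0]<.56)),
 sel(S,255,222,300,300,lambda P:(P[:,2]>.14)&(P[:,2]<.32)&(P[:,1]<-.19)&(P[:,0]<.56))]
print(len(PL));print("large",fit(PL,.141,.092,[.522,-.236,0,.145]))
# flap
P=sel(C,215,165,245,235,lambda P:(P[:,2]>.06)&(P[:,2]<.2))
for x in np.arange(.32,.56,.03):
    Q=P[abs(P[:,0]-x)<.01]
    if len(Q): i=Q[:,1].argmax();print("flapL",round(x,2),Q[i],Q[:,2].max())
P=sel(C,300,130,335,270,lambda P:(P[:,2]>.06)&(P[:,2]<.3)&(P[:,1]<-.1))
for x in np.arange(.2,.62,.03):
    Q=P[(abs(P[:,0]-x)<.01)&(P[:,2]<.2)]
    if len(Q): i=Q[:,1].argmin();print("flapR",round(x,2),Q[i],Q[:,2].max())
# rod
for nm,X in(("top",C),("side",S)):
    Q=X.reshape(-1,3);Q=Q[(Q[:,2]>.235)&(Q[:,2]<.275)&(Q[:,1]<-.19)&(Q[:,1]>-.29)&(Q[:,0]>.3)&(Q[:,0]<.75)]
    Q=Q[Q[:,0].argsort()]
    print(nm,len(Q));print(np.round(Q[::max(1,len(Q)//50)],3).tolist())
E
```

```text
med (array([ 0.43317594,  0.14421098, -0.12172259]), np.float64(0.0006017426386020208), np.float64(0.00109443166879282))
small (array([0.59907372, 0.26756676, 0.11330135]), np.float64(0.0007086143610167024), np.float64(0.001062073714138081))
2757
large (array([ 0.52420563, -0.24052554,  0.16399648,  0.14724651]), np.float64(0.0015988280608931395), np.float64(0.005825510333009948))
flapL 0.32 [0.32469236 0.11406272 0.17398525] 0.18043437434896126
flapL 0.35 [0.35881159 0.11579803 0.17449752] 0.17709191432535576
flapL 0.38 [0.3876468  0.11679403 0.174863  ] 0.17911275041030827
flapL 0.41 [0.41927581 0.14534923 0.06905141] 0.17856043381524112
flapL 0.44 [0.4397406  0.14031204 0.13518182] 0.1775884937907779
flapL 0.47 [0.47927817 0.1203725  0.17501913] 0.17768565260567515
flapL 0.5 [0.50975827 0.12155773 0.17432623] 0.17779700628984796
flapL 0.53 [0.52013481 0.10361109 0.15485067] 0.15485067099502636
flapR 0.23 [ 0.23995108 -0.13872996  0.09977294] 0.09977293969144396
flapR 0.26 [ 0.25838837 -0.20834575  0.19228203] 0.1960154849833703
flapR 0.29 [ 0.28788962 -0.20682137  0.18950992] 0.19
[... 2493 characters left out ...]
-0.235, 0.255], [0.559, -0.223, 0.249], [0.561, -0.232, 0.267], [0.563, -0.236, 0.236], [0.564, -0.243, 0.262], [0.566, -0.251, 0.254], [0.569, -0.252, 0.248], [0.573, -0.232, 0.26], [0.576, -0.226, 0.264], [0.578, -0.24, 0.262], [0.581, -0.24, 0.259], [0.583, -0.239, 0.258], [0.586, -0.236, 0.254], [0.59, -0.237, 0.261], [0.602, -0.228, 0.252], [0.61, -0.219, 0.255], [0.619, -0.218, 0.254], [0.629, -0.218, 0.25], [0.634, -0.211, 0.262], [0.636, -0.211, 0.265], [0.637, -0.218, 0.24], [0.639, -0.228, 0.25], [0.641, -0.221, 0.265], [0.643, -0.2, 0.264], [0.645, -0.226, 0.241], [0.647, -0.227, 0.258], [0.65, -0.221, 0.265], [0.652, -0.227, 0.258], [0.655, -0.222, 0.243], [0.658, -0.221, 0.255]]
```

```bash
python3 - <<'E'
from h import *
import pickle
t=pickle.load(open("top0.pkl","rb"));s=pickle.load(open("side0.pkl","rb"))
C=cloud(t);S=cloud(s)
# cable
for p in[(177,191),(185,191),(195,186),(205,178),(210,168),(209,150),(213,135),(222,129)]: print("px",p,np.round(C[p[1],p[0]],3))
def ext(n,a,b,c,d,lo,hi):
    P=C[b:d,a:c].reshape(-1,3);P=P[(P[:,2]>lo)&(P[:,2]<hi)];print(n,np.round(np.percentile(P,[1,50,99],axis=0),3).tolist())
ext("mm",155,210,197,266,.025,.06);ext("psu",80,150,178,225,.12,.16);ext("mug",228,115,272,152,.05,.12);ext("tape",330,190,352,212,.01,.03)
# flap R profile
P=np.r_[C[130:270,300:340].reshape(-1,3),S[170:320,160:320].reshape(-1,3)]
for x in(.42,.46,.5,.53,.56,.59):
  for z in(.14,.15,.16,.17,.18,.19,.2):
    Q=P[(abs(P[:,0]-x)<.01)&(abs(P[:,2]-z)<.005)&(P[:,1]>-.3)&(P[:,1]<-.15)]
    if len(Q):print(x,z,len(Q),np.round(np.sort(Q[:,1])[[0,len(Q)//4,len(Q)//2,-1]],3))
K=t["pixels"][125:225,150:250];cv2.imwrite("pics/cable.png",cv2.resize(K,None,fx=6,fy=6,interpolation=cv2.INTER_CUBIC))
E
```

```text
px (177, 191) [0.442 0.278 0.042]
px (185, 191) [0.445 0.251 0.042]
px (195, 186) [ 0.474  0.23  -0.002]
px (205, 178) [0.503 0.198 0.01 ]
px (210, 168) [0.54  0.186 0.009]
px (209, 150) [0.603 0.199 0.01 ]
px (213, 135) [ 0.662  0.195 -0.002]
px (222, 129) [ 0.702  0.171 -0.039]
mm [[0.214, 0.226, 0.027], [0.291, 0.263, 0.035], [0.372, 0.304, 0.045]]
psu [[0.324, 0.29, 0.124], [0.427, 0.415, 0.142], [0.535, 0.54, 0.146]]
mug [[0.618, 0.016, 0.051], [0.66, 0.083, 0.079], [0.695, 0.123, 0.094]]
tape [[0.454, -0.288, 0.011], [0.479, -0.263, 0.017], [0.505, -0.237, 0.022]]
0.42 0.14 24 [-0.199 -0.197 -0.196 -0.189]
0.42 0.15 24 [-0.201 -0.199 -0.197 -0.189]
0.42 0.16 42 [-0.202 -0.199 -0.191 -0.15 ]
0.42 0.17 47 [-0.205 -0.202 -0.195 -0.15 ]
0.42 0.18 25 [-0.205 -0.204 -0.204 -0.196]
0.42 0.19 41 [-0.207 -0.205 -0.204 -0.197]
0.42 0.2 7 [-0.205 -0.205 -0.199 -0.198]
0.46 0.14 27 [-0.196 -0.196 -0.195 -0.187]
0.46 0.15 20 [-0.198 -0.197 -0.196 -0.189]
0.46 0.16 26 [-0.202 -0.199 -0.198 -0.189]
0.46 0.17 29 [-0.202 -0.2   -0.199 -0.191]
0.46 0.18 31 [-0.204 -0.203 -0.201 -0.194]
0.46 0.19
[... 524 characters left out ...]
6 -0.243 -0.19 ]
0.53 0.18 56 [-0.289 -0.259 -0.228 -0.191]
0.53 0.19 31 [-0.253 -0.243 -0.227 -0.193]
0.53 0.2 18 [-0.254 -0.247 -0.237 -0.194]
0.56 0.14 16 [-0.194 -0.192 -0.19  -0.185]
0.56 0.15 20 [-0.195 -0.194 -0.192 -0.186]
0.56 0.16 15 [-0.197 -0.196 -0.194 -0.187]
0.56 0.17 20 [-0.199 -0.197 -0.194 -0.189]
0.56 0.18 16 [-0.201 -0.199 -0.198 -0.191]
0.56 0.19 33 [-0.202 -0.2   -0.198 -0.192]
0.56 0.2 2 [-0.199 -0.199 -0.195 -0.195]
0.59 0.14 1 [-0.179 -0.179 -0.179 -0.179]
0.59 0.15 23 [-0.184 -0.178 -0.17  -0.152]
0.59 0.16 21 [-0.182 -0.174 -0.167 -0.15 ]
0.59 0.17 33 [-0.182 -0.178 -0.17  -0.15 ]
0.59 0.18 25 [-0.182 -0.172 -0.166 -0.151]
0.59 0.19 16 [-0.177 -0.173 -0.164 -0.15 ]
```

View pics/cable.png

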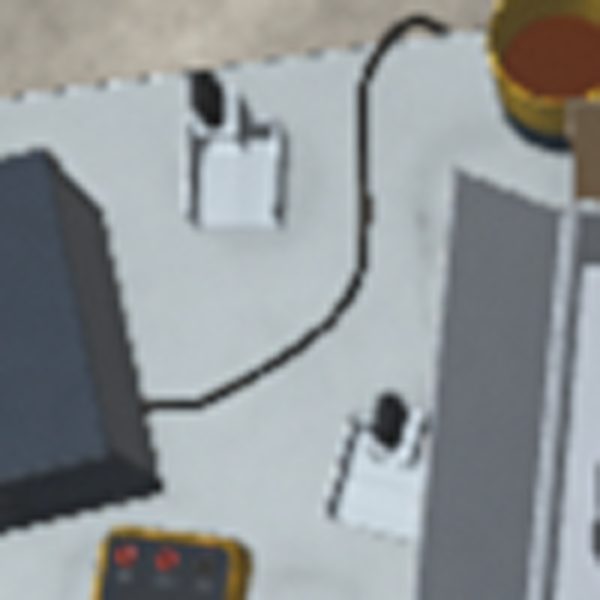

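```bash
cat >> h.py <<'E'
def goto(p,yawdeg,o=None):
    o=o or get_obs();R=np.array(o["eef_rot"]);d=R.T@(np.array(p)-np.array(o["tcp_pos"]))
    cur=np.degrees(np.arctan2(R[1,0],R[0,0]));t=-((yawdeg-cur+180)%360-180)
    print("t",round(float(o["t"]),2),"tcp",np.round(o["tcp_pos"],4),"yaw",round(cur,2),"tilt",np.round(R[:,2],4),"F",np.round(o["contact_force"],2),"op",round(float(o["opening"]),4))
    print("shift",np.round(d,4).tolist(),"turn",round(t,1));return d,t
E
python3 -c "
from h import *
goto([.4332,.147,.20],-7)"
```

```text
t 1.2 tcp [0.2084 0.6421 0.2313] yaw 72.02 tilt [-0.  0. -1.] F [-0.06 -0.03 -0.08] op 0.0855
shift [-0.4015, 0.3667, 0.0313] turn 79.0
```

Request:
drive_tool(commands=[[[-0.401, 0.367, 0.0], 79], [[-0.401, 0.367, 0.0], 79], [[-0.401, 0.367, 0.0], 79], [[-0.401, 0.367, 0.0], 79], [[-0.401, 0.367, 0.0], 79], [[-0.401, 0.367, 0.0], 79], [[-0.401, 0.367, 0.0], 79], [[-0.401, 0.367, 0.0], 79], [[-0.401, 0.367, 0.0], 79], [[-0.401, 0.367, 0.03], 79], [[-0.401, 0.367, 0.03], 79], [[-0.401, 0.367, 0.03], 79]], jaw=-0.2)

```text
t: 2.7
tcp_pos: [0.4338, 0.148, 0.202]
eef_rot: [[0.993, -0.12, 0.0], [-0.12, -0.993, 0.0], [0.0, -0.0, -1.0]]
contact_force: [-0.1, -0.3, 0.3]
opening: 0.0515
```

```bash
python3 -c "
from h import *
goto([.4332,.147,.116],-7)
im=get_image('top');cv2.imwrite('pics/t1.png',cv2.resize(im['pixels'][110:240,130:330],None,fx=4,fy=4))"
```

```text
t 2.7 tcp [0.4338 0.148  0.202 ] yaw -6.92 tilt [ 4.e-04  3.e-04 -1.e+00] F [-0.12 -0.3   0.32] op 0.0515
shift [-0.0005, 0.0011, 0.086] turn 0.1
```

View pics/t1.png

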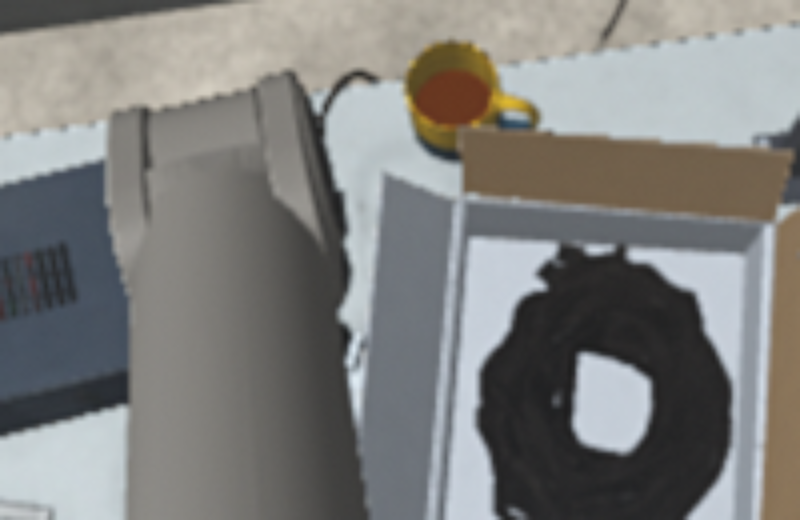

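The arm hides the scoop (near px (340,330)), which was to be expected. I'll descend slowly.

Request:
drive_tool(commands=[[[0.0, 0.001, 0.03], 0], [[0.0, 0.001, 0.06], 0], [[0.0, 0.001, 0.086], 0], [[0.0, 0.001, 0.086], 0], [[0.0, 0.001, 0.086], 0]])

```text
t: 3.38
tcp_pos: [0.4348, 0.148, 0.1174]
eef_rot: [[0.993, -0.12, 0.002], [-0.12, -0.993, 0.002], [0.002, -0.002, -1.0]]
contact_force: [-0.4, 1.2, -0.4]
opening: 0.0512
```

Request:
drive_tool(commands=[[[0.0, 0.0, 0.0], 0], [[0.0, 0.0, 0.0], 0], [[0.0, 0.0, 0.0], 0], [[0.0, 0.0, 0.0], 0], [[0.0, 0.0, 0.0], 0]], jaw=1.0)

```text
t: 4.0
tcp_pos: [0.4354, 0.1486, 0.1187]
eef_rot: [[0.993, -0.12, 0.004], [-0.12, -0.993, 0.003], [0.003, -0.004, -1.0]]
contact_force: [-3.2, 0.7, 9.6]
opening: 0.0227
```

Request:
drive_tool(commands=[[[0.0, 0.0, -0.006], 0], [[0.0, 0.0, -0.006], 0], [[-0.003, -0.02, -0.006], 0], [[-0.005, -0.042, -0.006], 0], [[-0.005, -0.042, -0.006], 0], [[-0.005, -0.042, 0.0], 0], [[-0.005, -0.042, 0.0], 0]])

```text
t: 4.88
tcp_pos: [0.4358, 0.1901, 0.1188]
eef_rot: [[0.993, -0.121, 0.004], [-0.121, -0.993, 0.004], [0.004, -0.004, -1.0]]
contact_force: [-0.4, 0.9, 1.5]
opening: 0.0222
```

```bash
python3 -c "
from h import *
goto([.4332,.147,.116],-7)"
```

```text
t 4.88 tcp [0.4358 0.1901 0.1188] yaw -6.95 tilt [ 0.004   0.0036 -1.    ] F [-0.41  0.89  1.46] op 0.0222
shift [0.0026, 0.0431, 0.0027] turn 0.0
```

Request:
drive_tool(commands=[[[0.0, 0.0, 0.0], 0], [[0.0, 0.0, 0.0], 0], [[0.0, 0.0, -0.02], 0], [[0.0, 0.0, -0.055], 0], [[0.0, 0.004, -0.055], 10], [[0.0, 0.004, -0.055], 20], [[0.0, 0.004, -0.055], 30], [[0.0, 0.004, -0.055], 40], [[0.0, 0.004, -0.055], 50], [[0.0, 0.004, -0.055], 60], [[0.0, 0.004, -0.055], 70], [[0.0, 0.004, -0.055], 80]], jaw=-0.2)

```text
t: 6.38
tcp_pos: [0.4349, 0.1856, 0.1737]
eef_rot: [[0.047, -0.999, 0.004], [-0.999, -0.047, 0.003], [-0.003, -0.004, -1.0]]
contact_force: [0.2, 0.1, 0.5]
opening: 0.0514
```

```bash
python3 -c "
from h import *
goto([.4355,.186,.104],-97)
s=get_image('side');cv2.imwrite('pics/s2.png',cv2.resize(s['pixels'][100:260,220:380],None,fx=3.7,fy=3.7))
"
```

```text
t 6.38 tcp [0.4349 0.1856 0.1737] yaw -87.3 tilt [ 0.0037  0.0035 -1.    ] F [0.21 0.11 0.46] op 0.0514
shift [-0.0001, -0.0003, 0.0697] turn 9.7
```

Request:
drive_tool(commands=[[[0.0, 0.0, 0.03], 9.7], [[0.0, 0.0, 0.05], 9.7], [[0.0, 0.0, 0.069], 9.7], [[0.0, 0.0, 0.069], 9.7]])

```text
t: 6.92
tcp_pos: [0.4343, 0.1852, 0.1037]
eef_rot: [[-0.127, -0.992, 0.001], [-0.992, 0.127, 0.001], [-0.002, -0.001, -1.0]]
contact_force: [0.1, -0.9, 0.5]
opening: 0.051
```

Request:
drive_tool(commands=[[[0.0, 0.0, 0.0], 0], [[0.0, 0.0, 0.0], 0], [[0.0, 0.0, 0.0], 0], [[0.0, 0.0, 0.0], 0], [[0.0, 0.0, 0.0], 0]], jaw=1.0)

```text
t: 7.55
tcp_pos: [0.4346, 0.1853, 0.1042]
eef_rot: [[-0.127, -0.992, 0.002], [-0.992, 0.127, 0.002], [-0.002, -0.002, -1.0]]
contact_force: [-0.3, 0.3, 4.9]
opening: 0.0113
```

Request:
drive_tool(commands=[[[0.0, 0.0, -0.03], 0], [[0.0, 0.0, -0.06], 0], [[0.0, 0.0, -0.1], 0], [[0.0, 0.0, -0.15], 0], [[0.0, 0.0, -0.21], 0], [[0.0, 0.0, -0.21], 0], [[0.0, 0.0, -0.21], 0]])

```text
t: 8.43
tcp_pos: [0.4335, 0.1849, 0.3134]
eef_rot: [[-0.126, -0.992, 0.001], [-0.992, 0.126, 0.002], [-0.002, -0.001, -1.0]]
contact_force: [0.8, 0.6, -1.7]
opening: 0.0112
```

```bash
python3 -c "
from h import *
import pickle
goto([.4355,.186,.104],-97)
for n in ('side','top'):
  s=get_image(n);pickle.dump(s,open(n+'3.pkl','wb'));cv2.imwrite(f'pics/{n}3.png',s['pixels'])
"
```

```text
t 8.43 tcp [0.4335 0.1849 0.3134] yaw -97.24 tilt [ 8.0e-04  2.4e-03 -1.0e+00] F [ 0.84  0.64 -1.75] op 0.0112
shift [-0.0008, -0.0017, 0.2094] turn -0.2
```

View pics/side3.png

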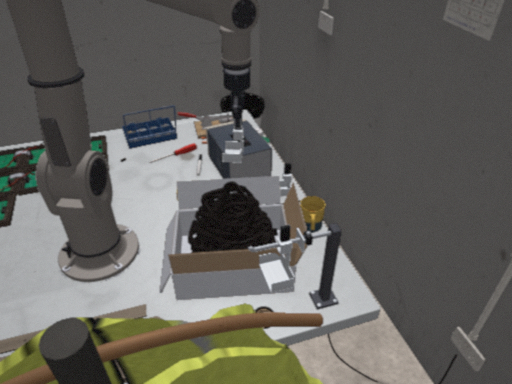

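View pics/top3.png

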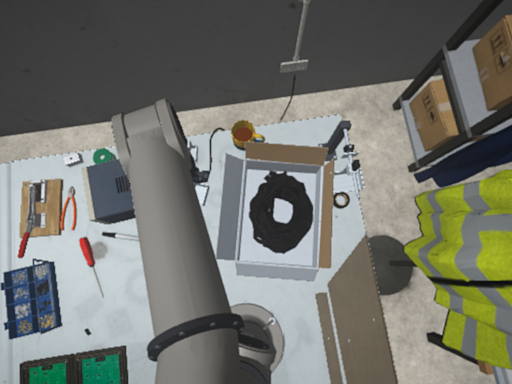

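The medium scoop is held upright at side px (235,148). Next I'll get its pose in the hand and the rod's axis.

```bash
python3 - <<'E'
from fit import *
import pickle
t=pickle.load(open("top3.pkl","rb"));s=pickle.load(open("side3.pkl","rb"));S=cloud(s)
P=S[115:170,215:255].reshape(-1,3)
P=P[(abs(P[:,0]-.43)<.07)&(abs(P[:,1]-.185)<.06)&(P[:,2]>.19)&(P[:,2]<.312)]
print(len(P));print("held med",fit(P,.123,.072,[.4335,.1849,-.126,.21]))
# rod fit: both views both frames
for k in("0","3"):
  for nm in("top","side"):
    im=pickle.load(open(nm+k+".pkl","rb"));Q=cloud(im).reshape(-1,3)
    a=np.array([np.cos(.245),np.sin(.245)]);n=np.array([-a[1],a[0]])
    R=Q[:,:2]-np.array([.445,-.2575]);l=R@a;w=R@n
    m=(abs(w)<.012)&(Q[:,2]>.243)&(Q[:,2]<.262)&(((l>.01)&(l<.06))|((l>.16)&(l<.19)))
    f=np.polyfit(l[m],w[m],1);print(k,nm,m.sum(),"w at 0,.19",np.polyval(f,[0,.19]),"z",np.median(Q[m,2]), "tip l",np.sort(l[(abs(w)<.01)&(abs(Q[:,2]-.255)<.01)&(l>-.03)])[:6])
    Pl=Q[(abs(w)>.012)&(abs(w)<.022)&(Q[:,2]>.232)&(Q[:,2]<.272)&(l>.1)&(l<.17)]
    R2=(Pl[:,:2]-np.array([.445,-.2575]))@a
    print(" plate l:",np.round(np.percentile(R2,[2,10,50,90]),4) if len(Pl) else None)
    B=im["pixels"].reshape(-1,3).max(1)<70
    G=Q[B&(abs(w)<.02)&(Q[:,2]>.266)&(Q[:,2]<.31)&(l>.03)&(l<.13)];lg=(G[:,:2]-np.array([.445,-.2575]))@a;wg=(G[:,:2]-np.array([.445,-.2575]))@n
    print(" grip l",np.round(np.percentile(lg,[3,50,97]),4),"w",np.round(np.percentile(wg,[3,50,97]),4), "z",G[:,2].max())
E
```

```text
515
held med (array([ 0.43091449,  0.1825829 , -0.12131743,  0.21045849]), np.float64(0.0007043293192329075), np.float64(0.001187672364741399))
0 top 112 w at 0,.19 [0.00070173 0.00084186] z 0.2531119948166639 tip l [-0.00030792 -0.00012116  0.00084885  0.00201112  0.00235098  0.00320607]
 plate l: [0.1197 0.1202 0.1215 0.1421]
 grip l [0.0723 0.08   0.0898] w [-0.0038  0.0033  0.0059] z 0.30335964524773196
0 side 152 w at 0,.19 [-0.00557276 -0.00556944] z 0.25360876380127517 tip l [-1.41952121e-03 -1.20120566e-03 -2.34668985e-04  7.68996592e-05
  4.73874218e-04  8.01478501e-04]
 plate l: [0.1182 0.1189 0.1327 0.1434]
 grip l [0.073  0.0822 0.092 ] w [-0.0109 -0.0084 -0.0039] z 0.30471583340966546
3 top 111 w at 0,.19 [0.00078593 0.00081421] z 0.25313616654843596 tip l [-1.39788486e-04  5.81829228e-05  4.78494879e-04  1.79835377e-03
  2.44763835e-03  3.19130649e-03]
 plate l: [0.1198 0.1201 0.1211 0.1396]
 grip l [0.0722 0.0794 0.0899] w [-0.0044  0.0029  0.0063] z 0.3038424846406548
3 side 151 w at 0,.19 [-0.00538406 -0.00566412] z 0.25329101006185395 tip l [-0.00142254 -0.0010578  -0.00062956 -0.00032057  0.00018213  0.00056848]
 plate l: [0.1186 0.1189 0.1331 0.1425]
 grip l [0.073  0.0824 0.0925] w [-0.0105 -0.0084 -0.0041] z 0.30430356780487144
```

```bash
cat >> h.py <<'E'
A=np.array([np.cos(.245),np.sin(.245)]);N=np.array([-A[1],A[0]])
def hook(l,w,z): q=np.array([.445,-.2575])+l*A+w*N;return [q[0],q[1],z]
def lw(p): r=np.array(p[:2])-np.array([.445,-.2575]);return np.round([r@A,r@N,p[2]],4)
def rep():
    o=get_obs();F=np.array(o["contact_force"]);print("t",round(float(o["t"]),2),"lwz",lw(o["tcp_pos"]),"F along/across/z",np.round([F[:2]@A,F[:2]@N,F[2]],2),"op",round(float(o["opening"]),4))
E
python3 -c "
from h import *
goto(hook(-.035,-.0008,.37),-76.1)"
```

```text
t 8.53 tcp [0.4332 0.1845 0.3127] yaw -97.27 tilt [-2.e-04  1.e-04 -1.e+00] F [-0.82  0.6  -1.49] op 0.0113
shift [0.4504, -0.0353, -0.0574] turn -21.2
```

Request:
drive_tool(commands=[[[0.02, 0.0, -0.057], 0], [[0.08, -0.007, -0.057], -3], [[0.14, -0.012, -0.057], -7], [[0.2, -0.017, -0.057], -10], [[0.26, -0.02, -0.057], -13], [[0.31, -0.025, -0.057], -16], [[0.36, -0.028, -0.057], -19], [[0.41, -0.032, -0.057], -21.2], [[0.45, -0.035, -0.057], -21.2], [[0.45, -0.035, -0.057], -21.2], [[0.45, -0.035, -0.057], -21.2]])

```text
t: 9.9
tcp_pos: [0.4106, -0.2654, 0.3691]
eef_rot: [[0.241, -0.97, -0.002], [-0.97, -0.241, -0.0], [-0.0, 0.002, -1.0]]
contact_force: [-0.3, 0.4, -1.4]
opening: 0.0112
```

```bash
python3 -c "
from h import *
rep();goto(hook(-.035,-.0008,.2765),-76.1)"
```

```text
t 9.9 lwz [-0.0353  0.0007  0.3691] F along/across/z [-0.16  0.44 -1.39] op 0.0112
t 9.9 tcp [ 0.4106 -0.2654  0.3691] yaw -76.03 tilt [-1.7e-03 -1.0e-04 -1.0e+00] F [-0.26  0.39 -1.39] op 0.0112
shift [0.0015, -0.0004, 0.0926] turn 0.1
```

Request:
drive_tool(commands=[[[0.001, 0.0, 0.04], 0], [[0.001, 0.0, 0.08], 0], [[0.001, 0.0, 0.093], 0], [[0.001, 0.0, 0.093], 0], [[0.001, 0.0, 0.093], 0], [[0.001, 0.0, 0.093], 0]])

```text
t: 10.65
tcp_pos: [0.397, -0.2572, 0.2866]
eef_rot: [[0.241, -0.97, 0.013], [-0.97, -0.241, -0.009], [0.012, -0.01, -1.0]]
contact_force: [0.4, 0.6, -1.2]
opening: 0.0111
```

```bash
python3 - <<'E'
from fit import *
import pickle
rep()
for nm in("side","top"):
    im=get_image(nm);pickle.dump(im,open(nm+"4.pkl","wb"))
    if nm=="side":cv2.imwrite("pics/side4.png",cv2.resize(im["pixels"][180:320,210:370],None,fx=5,fy=4.2,interpolation=cv2.INTER_CUBIC))
    else: cv2.imwrite("pics/top4.png",cv2.resize(im["pixels"][100:230,290:390],None,fx=6,fy=4.6,interpolation=cv2.INTER_CUBIC))
s=pickle.load(open("side4.pkl","rb"));P=cloud(s)[180:320,200:330].reshape(-1,3)
P=P[(P[:,2]>.165)&(P[:,2]<.27)&(P[:,0]<.445)&(P[:,0]>.34)&(P[:,1]<-.21)]
x,a,b=fit(P,.123,.072,[.41,-.266,.245,.173]);print(len(P),x,a,b,lw([x[0],x[1],x[3]+.123]))
E
```

```text
t 10.65 lwz [-0.0465  0.0119  0.2866] F along/across/z [ 0.5   0.52 -1.15] op 0.0111
937 [ 0.39524396 -0.26088019  0.2653189   0.18404749] 0.0005410643542457932 0.0008545945940837745 [-0.0491  0.0088  0.307 ]
```

View pics/side4.png

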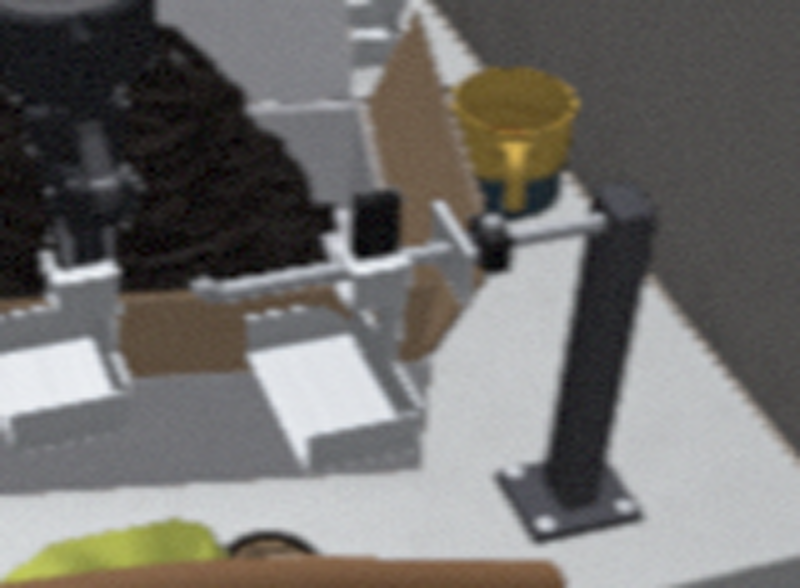

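View pics/top4.png

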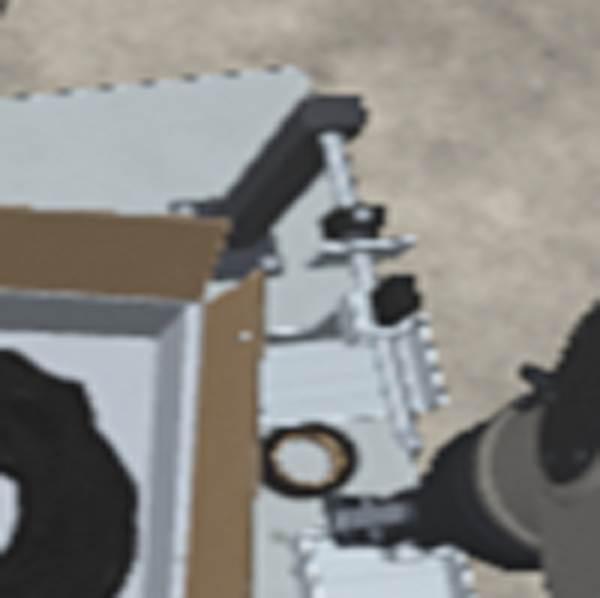

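```bash
python3 -c "
from h import *
o=get_obs();print(np.round(o['joint_positions'],3),np.round(o['qd'],3),np.round(o['joint_torque'],1))
goto(hook(-.035,-.0008,.2765),-76.1)"
```

```text
[-1.2   -0.336  1.454  2.014  0.368  1.179 -1.222] [-0.002 -0.001  0.004  0.008 -0.    -0.002  0.001] [ -0.   17.9  -9.7 -28.    0.   -0.1   0. ]
t 10.75 tcp [ 0.3966 -0.2571  0.2862] yaw -76.05 tilt [ 0.0119 -0.0087 -0.9999] F [-0.68  0.4  -1.22] op 0.0114
shift [0.0128, -0.0118, 0.01] turn 0.1
```

Request:
drive_tool(commands=[[[0.0, 0.0, -0.04], 0], [[0.0, 0.0, -0.08], 0], [[0.012, -0.012, -0.085], 0], [[0.012, -0.012, -0.085], 0]])

```text
t: 11.25
tcp_pos: [0.4108, -0.2656, 0.3723]
eef_rot: [[0.24, -0.971, 0.013], [-0.971, -0.24, -0.01], [0.012, -0.011, -1.0]]
contact_force: [-0.4, 1.8, -2.0]
opening: 0.0111
```

```bash
cat >> h.py <<'E'
def js():
    o=get_obs();print("q",np.round(o["joint_positions"],3).tolist());rep()
E
python3 -c "
from h import *
js();goto(hook(-.035,-.0008,.2765),-76.1)"
```

```text
q [-1.11, -0.289, 1.357, 1.852, 0.296, 1.346, -1.154]
t 11.25 lwz [-0.0351  0.0004  0.3723] F along/across/z [ 0.01  1.85 -1.97] op 0.0111
t 11.25 tcp [ 0.4108 -0.2656  0.3723] yaw -76.11 tilt [ 0.0132 -0.0095 -0.9999] F [-0.44  1.8  -1.97] op 0.0111
shift [-0.0, 0.0009, 0.0958] turn -0.0
```

```bash
cat > kin.py <<'E'
from h import *
import itertools
from scipy.optimize import least_squares
from scipy.spatial.transform import Rotation as Ro
D=[([-1.365,.478,.022,1.556,-.011,1.109,-.083],[[.309,.951,0],[.951,-.309,-.002],[-.002,0,-1]],[.208,.641,.2305]),
([-1.2,-.336,1.454,2.014,.368,1.179,-1.222],[[.241,-.97,.013],[-.97,-.241,-.009],[.012,-.010,-1]],[.3966,-.2571,.2862]),
([-1.11,-.289,1.357,1.852,.296,1.346,-1.154],[[.24,-.971,.013],[-.971,-.24,-.01],[.012,-.011,-1]],[.4108,-.2656,.3723])]
E
python3 - <<'E'
from kin import *
Rz=lambda a:Ro.from_euler('z',a).as_matrix();Ry=lambda a:Ro.from_euler('y',a).as_matrix()
o=get_obs()
res=[]
for s in itertools.product([1,-1],repeat=4):
  for z7 in(0,1):
    def f(p):
        r=[]
        for q,R,_ in D:
            M=Rz(s[0]*q[0]+p[0])@Ry(q[1])@Rz(s[1]*q[2])@Ry(q[3])@Rz(s[2]*q[4])@Ry(q[5])@Rz(s[3]*q[6]+p[1])
            r+=list((M-np.array(R)).ravel())
        return r
    for c in np.linspace(-3,3,7):
        x=least_squares(f,[c,0]);res.append((x.cost,s,x.x))
        x=least_squares(f,[c,3]);res.append((x.cost,s,x.x))
res.sort(key=lambda r:r[0])
for r in res[:12]:print(r)
E
```

```text
(np.float64(4.181665936509231e-06), (-1, -1, -1, -1), array([-0.00512405, -3.14665881]))
(np.float64(4.181665936509231e-06), (-1, -1, -1, -1), array([-0.00512405, -3.14665881]))
(np.float64(4.181665936509966e-06), (-1, -1, -1, -1), array([-0.00512405,  3.1365265 ]))
(np.float64(4.181665936509966e-06), (-1, -1, -1, -1), array([-0.00512405,  3.1365265 ]))
(np.float64(4.181665936510124e-06), (-1, -1, -1, -1), array([-0.00512405,  3.1365265 ]))
(np.float64(4.181665936510124e-06), (-1, -1, -1, -1), array([-0.00512405,  3.1365265 ]))
(np.float64(4.181665936512771e-06), (-1, -1, -1, -1), array([6.27806128, 3.13652652]))
(np.float64(4.181665936512771e-06), (-1, -1, -1, -1), array([6.27806128, 3.13652652]))
(np.float64(4.1816659365296576e-06), (-1, -1, -1, -1), array([-0.0051244 ,  3.13652615]))
(np.float64(4.1816659365296576e-06), (-1, -1, -1, -1), array([-0.0051244 ,  3.13652615]))
(np.float64(4.181665936542621e-06), (-1, -1, -1, -1), array([-0.00512389,  3.13652666]))
(np.float64(4.181665936542621e-06), (-1, -1, -1, -1), array([-0.00512389,  3.13652666]))
```

```bash
cat >> h.py <<'E'
import json
def log():
    o=get_obs();open("log.jsonl","a").write(json.dumps([list(map(float,o["joint_positions"])),np.array(o["eef_rot"]).tolist(),list(map(float,o["tcp_pos"]))])+"\n");js()
E
python3 -c "
from h import *
log();goto([.52,0,.43],-76.1)"
```

```text
q [-1.11, -0.289, 1.357, 1.852, 0.296, 1.346, -1.154]
t 11.25 lwz [-0.0351  0.0004  0.3723] F along/across/z [ 0.01  1.85 -1.97] op 0.0111
t 11.25 tcp [ 0.4108 -0.2656  0.3723] yaw -76.11 tilt [ 0.0132 -0.0095 -0.9999] F [-0.44  1.8  -1.97] op 0.0111
shift [-0.2309, -0.1704, -0.0588] turn -0.0
```

Request:
drive_tool(commands=[[[-0.06, -0.04, -0.058], 0], [[-0.11, -0.08, -0.058], 0], [[-0.16, -0.12, -0.058], 0], [[-0.2, -0.15, -0.058], 0], [[-0.231, -0.17, -0.058], 0], [[-0.231, -0.17, -0.058], 0]])

```text
t: 12.0
tcp_pos: [0.5199, 0.0064, 0.4275]
eef_rot: [[0.249, -0.969, 0.01], [-0.968, -0.249, -0.013], [0.015, -0.007, -1.0]]
contact_force: [-0.2, -0.8, -1.7]
opening: 0.0112
```

```bash
python3 -c "
from h import *
log();goto([.7,0.05,.43],-76.1)"
```

```text
q [-1.203, 0.108, 1.191, 1.69, -0.088, 1.402, -1.319]
t 12.0 lwz [0.1367 0.2379 0.4275] F along/across/z [-0.38 -0.73 -1.73] op 0.0112
t 12.0 tcp [0.5199 0.0064 0.4275] yaw -75.6 tilt [ 0.0102 -0.0131 -0.9999] F [-0.19 -0.8  -1.73] op 0.0112
shift [0.0026, -0.1853, -0.0012] turn 0.5
```

```bash
cat >> kin.py <<'E'
Rz=lambda a:Ro.from_euler('z',a).as_matrix();Ry=lambda a:Ro.from_euler('y',a).as_matrix()
def Rs(q):
    M=[np.eye(3)];
    for k,a in enumerate(q):
        M.append(M[-1]@(Rz(-a) if k%2==0 else Ry(a)))
    return M
def data():
    d=[(a,c) for a,b,c in D]
    for l in open("log.jsonl"): 
        a,b,c=json.loads(l);d.append((a,c))
    return d
# params: h, shoulder lateral b2, upper (a3,b3,d3), fore (a5,b5,d5), wrist (a6,b6), tool d7
cols=[(0,2),(1,0),(1,1),(3,0),(3,1),(3,2),(5,0),(5,1),(5,2),(6,0),(6,1),(7,2)]
def row(q):
    M=Rs(q);return np.stack([M[k][:,i] for k,i in cols],1)
E
python3 - <<'E'
from kin import *
d=data();X=np.vstack([row(q) for q,p in d]);y=np.hstack([p for q,p in d])
for lam in(1e-4,1e-3,1e-2):
    w=np.linalg.solve(X.T@X+lam**2*np.eye(len(cols)),X.T@y);print(lam,dict(zip(map(str,cols),np.round(w,3))),np.abs(X@w-y).max())
print(np.linalg.svd(X)[1])
E
```

```text
0.0001 {'(0, 2)': np.float64(0.219), '(1, 0)': np.float64(-0.001), '(1, 1)': np.float64(-0.031), '(3, 0)': np.float64(-0.0), '(3, 1)': np.float64(-0.032), '(3, 2)': np.float64(0.541), '(5, 0)': np.float64(0.0), '(5, 1)': np.float64(0.0), '(5, 2)': np.float64(0.473), '(6, 0)': np.float64(-0.001), '(6, 1)': np.float64(0.0), '(7, 2)': np.float64(0.258)} 0.00016061321054616773
0.001 {'(0, 2)': np.float64(0.149), '(1, 0)': np.float64(-0.002), '(1, 1)': np.float64(-0.031), '(3, 0)': np.float64(-0.0), '(3, 1)': np.float64(-0.032), '(3, 2)': np.float64(0.54), '(5, 0)': np.float64(0.001), '(5, 1)': np.float64(0.0), '(5, 2)': np.float64(0.473), '(6, 0)': np.float64(-0.002), '(6, 1)': np.float64(0.0), '(7, 2)': np.float64(0.186)} 0.00018123344561260524
0.01 {'(0, 2)': np.float64(-0.015), '(1, 0)': np.float64(-0.003), '(1, 1)': np.float64(-0.03), '(3, 0)': np.float64(0.004), '(3, 1)': np.float64(-0.034), '(3, 2)': np.float64(0.535), '(5, 0)': np.float64(0.001), '(5, 1)': np.float64(0.001), '(5, 2)': np.float64(0.469), '(6, 0)': np.float64(-0.006), '(6, 1)': np.float64(0.001), '(7, 2)': np.float64(0.017)} 0.00041627887127948515
[4.44958488e+00 4.35601365e+00 4.34191628e+00 1.04650304e+00
 9.88876238e-01 4.02536513e-01 2.71834972e-01 2.10106719e-01
 1.24621751e-01 7.38242309e-02 1.55083885e-03 1.44195238e-16]
```

```bash
cat >> kin.py <<'E'
def fitw():
    d=data();X=np.vstack([row(q) for q,p in d]);y=np.hstack([p for q,p in d]);return np.linalg.solve(X.T@X+1e-8*np.eye(len(cols)),X.T@y)
W=fitw()
def fk(q): M=Rs(q);return M[7]@Rz(np.pi),row(q)@W
LO=np.array([-2.96,-.34,-1.41,.24,-1.37,.17,-2.96]);HI=np.array([2.96,2.1,1.46,2.44,4.51,1.92,2.96])
def err(q,p,yaw):
    R,x=fk(q);Rt=Rz(yaw)@np.diag([1,-1,-1.]);return np.r_[p-x,Ro.from_matrix(Rt@R.T).as_rotvec()]
def jac(q):
    R0,x0=fk(q);J=np.zeros((6,7))
    for i in range(7):
        e=np.array(q,float);e[i]+=1e-6;R,x=fk(e);J[:3,i]=(x-x0)/1e-6;J[3:,i]=Ro.from_matrix(R@R0.T).as_rotvec()/1e-6
    return J
def step(q,p,yaw,null=None,k=0.,wt=None,lam=.02):
    for _ in range(4):
        e=err(q,p,yaw);J=jac(q);Wi=np.eye(7) if wt is None else np.diag(wt)
        G=Wi@J.T@np.linalg.inv(J@Wi@J.T+lam**2*np.eye(6));dq=G@e
        if null is not None: dq+=(np.eye(7)-G@J)@(k*(null-q))
        q=np.clip(q+dq,LO,HI)
    return q
def path(q,a,b,n=None,**kw):
    a=np.array(a,float);b=np.array(b,float)
    n=n or max(2,int(max(np.linalg.norm(b[:3]-a[:3])/.06,abs(b[3]-a[3])/10.5))+1)
    for i in range(1,n+1):
        c=a+(b-a)*i/n;q=step(q,c[:3],np.radians(c[3]),**kw)
    return q
E
cat > sim.py <<'E'
from kin import *
if __name__=="__main__":
    q0=np.array(D[0][0]);mid=(LO+HI)/2
    print("fk",fk(q0)[1],fk(q0)[0][:,0])
    seq=[[.208,.642,.231,72],[.4338,.148,.202,-7],[.4348,.148,.117,-7],[.4358,.19,.119,-7],[.4349,.1856,.1737,-7],[.4349,.1856,.1737,-87],[.4346,.1853,.104,-97],[.4335,.185,.313,-97.2],[.4332,.1845,.37,-97.2],[.4106,-.2654,.369,-76],[.397,-.2572,.2866,-76],[.4108,-.2656,.372,-76],[.52,.006,.4275,-75.6]]
    for nm,kw in dict(pinv={},home=dict(null=q0,k=.1),home1=dict(null=q0,k=.02),mid=dict(null=mid,k=.05)).items():
        q=q0
        print(nm)
        for i,(a,b) in enumerate(zip(seq[:-1],seq[1:])):
            q=path(q,a,b,**kw)
            if i in(0,4,7,8,9,10,11):print(i,np.round(q,3).tolist())
E
python3 sim.py
```

```text
fk [0.20799865 0.64100108 0.23047547] [ 0.30814759  0.95133774 -0.00125549]
pinv
0 [-0.903, 0.156, 0.488, 2.11, -0.093, 0.896, -0.484]
4 [-1.176, 0.264, 0.755, 2.12, -0.242, 0.842, -1.795]
7 [-1.416, -0.033, 0.882, 1.872, 0.026, 1.291, -2.239]
8 [-1.168, -0.34, 1.351, 1.85, 0.361, 1.387, -1.227]
9 [-1.221, -0.34, 1.46, 2.005, 0.374, 1.199, -1.229]
10 [-1.147, -0.318, 1.37, 1.845, 0.318, 1.373, -1.178]
11 [-1.287, 0.182, 1.365, 1.687, -0.18, 1.42, -1.218]
home
0 [-0.901, 0.156, 0.486, 2.11, -0.093, 0.896, -0.484]
4 [-1.225, 0.278, 0.818, 2.123, -0.271, 0.845, -1.763]
7 [-1.162, -0.01, 0.634, 1.862, 0.006, 1.289, -2.227]
8 [-0.413, 0.029, 0.901, 1.839, -0.023, 1.285, -0.833]
9 [-0.414, 0.084, 0.93, 1.995, -0.076, 1.098, -0.778]
10 [-0.443, 0.026, 0.931, 1.835, -0.022, 1.291, -0.833]
11 [-0.737, 0.079, 0.662, 1.667, -0.049, 1.413, -1.388]
home1
0 [-0.902, 0.156, 0.487, 2.11, -0.093, 0.896, -0.484]
4 [-1.193, 0.268, 0.776, 2.121, -0.251, 0.843, -1.784]
7 [-1.371, -0.028, 0.838, 1.87, 0.021, 1.29, -2.235]
8 [-0.858, 0.043, 1.39, 1.85, -0.044, 1.284, -0.783]
9 [-0.698, 0.149, 1.288, 2.003, -0.161, 1.102, -0.667]
10 [-0.789, 0.027, 1.302, 1.843, -0.027, 1.291, -0.806]
11 [-0.956, 0.086, 0.908, 1.676, -0.069, 1.412, -1.358]
mid
0 [-0.2, 0.173, -0.291, 2.067, 0.063, 0.91, -0.648]
4 [-0.34, 0.23, -0.221, 2.069, 0.066, 0.849, -2.118]
7 [-0.313, 0.038, -0.227, 1.815, 0.009, 1.29, -2.239]
8 [0.23, 0.048, 0.227, 1.808, -0.011, 1.287, -0.867]
9 [0.246, 0.08, 0.21, 1.962, -0.019, 1.101, -0.862]
10 [0.248, 0.048, 0.208, 1.801, -0.01, 1.293, -0.868]
11 [-0.063, 0.096, -0.074, 1.628, 0.007, 1.418, -1.458]
```

```bash
cat > search.py <<'E'
from sim import *
import time
def marg(q): return min(((q-LO)/(HI-LO)).min(),((HI-q)/(HI-LO)).min())
def run(q,start,wps):
    a=start;T=0
    for b in wps:
        q=path(q,a,b);T+=max(np.linalg.norm(np.array(b[:3])-a[:3])/.06,abs(b[3]-a[3])/10)/8;a=b
    return q,T
if __name__=="__main__":
    o=get_obs();q=np.array(o["joint_positions"]);s=[*o["tcp_pos"],-75.6]
    pre=[*hook(-.035,-.0008,.37),-76.1];low=[*hook(-.035,-.0008,.2765),-76.1]
    rng=np.random.default_rng(0);res=[];t0=time.time()
    def ev(w):
        qq,T=run(q,s,w+[pre]);m1=marg(qq);q2,_=run(qq,pre,[low]);return (min(m1,marg(q2)),T,w,q2)
    print(ev([])[0],ev([[.7,.05,.43,-76]])[0])
    while time.time()-t0<200:
        k=rng.integers(1,4);w=[]
        for _ in range(k):
            az=rng.uniform(-.7,1.0);r=rng.uniform(.46,.85)
            w.append([r*np.cos(az),r*np.sin(az),rng.uniform(.40,.6),-76+rng.choice([0,0,-60,60,110,-110])])
        if max(x[0] for x in w)>.72: continue
        res.append(ev(w))
    res.sort(key=lambda r:-(r[0]-.01*r[1]))
    for r in res[:6]:print(round(r[0],3),round(r[1],2),np.round(r[2],2).tolist(),np.round(r[3],2))
    print(len(res))
E
python3 search.py
```

```text
0.0 0.037004471684429094
0.159 3.2 [[0.61, 0.4, 0.58, -186.0], [0.41, 0.34, 0.55, -186.0]] [ 0.19  0.12  0.29  1.95 -0.04  1.08 -0.84]
0.154 2.89 [[0.35, 0.31, 0.54, -186.0], [0.53, 0.08, 0.59, -136.0]] [-0.16  0.13  0.68  1.96 -0.09  1.08 -0.77]
0.152 3.42 [[0.72, -0.23, 0.53, -76.0], [0.51, -0.32, 0.5, 34.0]] [-0.34  0.15  0.89  1.97 -0.13  1.08 -0.72]
0.153 4.0 [[0.45, 0.23, 0.41, -136.0], [0.5, 0.21, 0.47, -186.0], [0.71, -0.35, 0.48, -186.0]] [-0.31  0.14  0.86  1.97 -0.12  1.08 -0.73]
0.153 4.1 [[0.39, -0.26, 0.53, -76.0], [0.65, -0.22, 0.56, -186.0], [0.71, -0.21, 0.5, -76.0]] [-0.3   0.14  0.84  1.97 -0.12  1.08 -0.74]
0.132 2.75 [[0.45, 0.12, 0.49, -186.0]] [-0.49  0.18  1.08  1.98 -0.18  1.08 -0.66]
247
```

```bash
python3 -c "
from h import *
goto([.61,.4,.58],-186)"
```

```text
t 12.0 tcp [0.5199 0.0064 0.4275] yaw -75.6 tilt [ 0.0102 -0.0131 -0.9999] F [-0.19 -0.8  -1.73] op 0.0112
shift [-0.3564, -0.1862, -0.1567] turn 110.4
```

Request:
drive_tool(commands=[[[-0.03, -0.016, -0.013], 10], [[-0.06, -0.031, -0.026], 20], [[-0.09, -0.047, -0.039], 30], [[-0.12, -0.062, -0.052], 40], [[-0.15, -0.078, -0.065], 50], [[-0.18, -0.093, -0.078], 60], [[-0.21, -0.108, -0.091], 70], [[-0.24, -0.124, -0.104], 80], [[-0.27, -0.14, -0.117], 90], [[-0.3, -0.155, -0.13], 100], [[-0.33, -0.17, -0.143], 110], [[-0.356, -0.186, -0.157], 110]])

```text
t: 13.5
tcp_pos: [0.6373, 0.2476, 0.5234]
eef_rot: [[-0.993, -0.108, -0.039], [-0.108, 0.994, 0.009], [0.038, 0.013, -0.999]]
contact_force: [0.5, -0.1, -1.0]
opening: 0.0114
```

```bash
python3 -c "
from h import *
log();goto([.41,.34,.55],-186)
from search import *
o=get_obs();q=np.array(o['joint_positions'])
s=[*o['tcp_pos'],-186]
pre=[*hook(-.035,-.0008,.37),-76.1]
for w in ([],[[.41,.34,.55,-186]],[[.45,.2,.5,-186]],[[.36,.36,.55,-186]]):
  qq,T=run(q,s,w+[pre]);print(w,np.round(qq,2),T)
"
```

```text
q [-1.048, 0.74, 1.453, 1.047, -0.784, 1.915, -2.959]
t 13.5 lwz [0.3091 0.4434 0.5234] F along/across/z [ 0.43 -0.17 -0.99] op 0.0114
t 13.5 tcp [0.6373 0.2476 0.5234] yaw -173.77 tilt [-0.039   0.0086 -0.9992] F [ 0.46 -0.06 -0.99] op 0.0114
shift [0.2168, 0.1168, -0.017] turn 12.2
[] [-1.18 -0.34  1.36  1.84  0.36  1.39 -1.23] 1.37375
[[0.41, 0.34, 0.55, -186]] [-1.18 -0.34  1.35  1.84  0.37  1.4  -1.24] 1.8878894259307937
[[0.45, 0.2, 0.5, -186]] [-1.18 -0.34  1.35  1.84  0.38  1.4  -1.24] 1.7792582489375341
[[0.36, 0.36, 0.55, -186]] [ 0.22  0.05  0.24  1.8  -0.01  1.29 -0.86] 1.9995405746158013
```

```bash
cat > search2.py <<'E'
from search import *
import multiprocessing as mp,sys
def pathm(q,a,b):
    a=np.array(a,float);b=np.array(b,float);n=max(2,int(max(np.linalg.norm(b[:3]-a[:3])/.05,abs(b[3]-a[3])/9))+1);ms=[]
    for i in range(1,n+1):
        c=a+(b-a)*i/n;q=step(q,c[:3],np.radians(c[3]));ms.append(marg(q))
    return q,ms,n
def ev(q,s,w,tail):
    ms=[];n=0;a=s
    for b in w+tail:
        q,m,k=pathm(q,a,b);ms+=m;n+=k;a=b
    return min(ms[4:]),marg(q),n,w,q
def work(arg):
    seed,q,s,tail,T=arg;rng=np.random.default_rng(seed);res=[];t0=time.time()
    while time.time()-t0<T:
        w=[]
        for _ in range(rng.integers(1,4)):
            az=rng.uniform(-.7,1.2);r=rng.uniform(.46,.85);w.append([r*np.cos(az),r*np.sin(az),rng.uniform(.40,.6),-76+rng.uniform(-100,100)])
        if max(x[0] for x in w)>.72: continue
        try:r=ev(q,s,w,tail)
        except Exception:continue
        res.append(r)
    return res
def search(q,s,tail,T=120):
    with mp.Pool() as p: R=sum(p.map(work,[(i,q,s,tail,T) for i in range(mp.cpu_count())]),[])
    R.sort(key=lambda r:-(min(r[0],.06)*2+min(r[1],.13)-.003*r[2]))
    print(len(R))
    for r in R[:6]:print(np.round(r[:2],3),r[2],np.round(r[3],2).tolist(),np.round(r[4],2))
if __name__=="__main__":
    o=get_obs();q=np.array(o['joint_positions']);R=o["eef_rot"];y=np.degrees(np.arctan2(R[1][0],R[0][0]))
    if y>100:y-=360
    search(q,[*o["tcp_pos"],y],[[*hook(-.035,-.0008,.37),-76.1],[*hook(-.035,-.0008,.2765),-76.1]])
E
nproc; OMP_NUM_THREADS=1 OPENBLAS_NUM_THREADS=1 python3 search2.py
```

```text
4
483
[0.053 0.109] 18 [[0.65, -0.2, 0.49, -92.34]] [-0.53  0.2   1.15  1.98 -0.21  1.09 -0.62]
[0.05  0.135] 23 [[0.65, -0.37, 0.53, -54.7]] [-0.48  0.18  1.07  1.98 -0.18  1.08 -0.66]
[0.06  0.136] 30 [[0.71, -0.32, 0.5, -2.85]] [-0.48  0.18  1.07  1.98 -0.18  1.08 -0.66]
[0.048 0.123] 20 [[0.67, -0.32, 0.51, -91.36]] [-0.51  0.19  1.11  1.98 -0.19  1.08 -0.64]
[0.052 0.098] 16 [[0.64, -0.14, 0.5, -109.79]] [-0.56  0.22  1.18  1.98 -0.23  1.09 -0.61]
[0.057 0.083] 15 [[0.65, -0.04, 0.44, -123.26]] [-0.58  0.23  1.22  1.98 -0.25  1.09 -0.58]
```

```bash
python3 -c "
from h import *
goto([.65,-.22,.49],-92)"
```

```text
t 13.5 tcp [0.6373 0.2476 0.5234] yaw -173.77 tilt [-0.039   0.0086 -0.9992] F [ 0.46 -0.06 -0.99] op 0.0114
shift [0.0368, -0.4666, 0.0288] turn -81.8
```

Request:
drive_tool(commands=[[[0.004, -0.052, 0.003], -9], [[0.008, -0.104, 0.006], -18], [[0.012, -0.156, 0.01], -27], [[0.016, -0.208, 0.013], -36], [[0.02, -0.26, 0.016], -45], [[0.025, -0.312, 0.02], -54], [[0.029, -0.364, 0.023], -63], [[0.033, -0.416, 0.026], -72], [[0.037, -0.467, 0.029], -82], [[0.037, -0.467, 0.029], -82]])

```text
t: 14.75
tcp_pos: [0.6465, -0.2268, 0.4891]
eef_rot: [[-0.04, -0.998, -0.041], [-0.999, 0.04, 0.009], [-0.007, 0.042, -0.999]]
contact_force: [-0.5, 0.6, -1.4]
opening: 0.0113
```

```bash
python3 -c "
from h import *
log();goto(hook(-.035,-.0008,.37),-76.1)
o=get_obs();print(np.round(o['eef_rot'],4))
from search2 import *
o=get_obs();q=np.array(o['joint_positions'])
R=o['eef_rot'];s=[*o['tcp_pos'],np.degrees(np.arctan2(R[1][0],R[0][0]))]
pre=[*hook(-.035,-.0008,.37),-76.1];low=[*hook(-.035,-.0008,.2765),-76.1]
print(ev(q,s,[],[pre,low]))
"
```

```text
q [-0.289, 0.566, 1.019, 1.113, -0.462, 1.731, -1.02]
t 14.75 lwz [ 0.2029 -0.0191  0.4891] F along/across/z [-0.29  0.71 -1.4 ] op 0.0113
t 14.75 tcp [ 0.6465 -0.2268  0.4891] yaw -92.32 tilt [-0.0412  0.0086 -0.9991] F [-0.45  0.61 -1.4 ] op 0.0113
shift [0.0502, 0.2283, 0.1284] turn -16.2
[[-0.0405 -0.9983 -0.0412]
 [-0.9992  0.0402  0.0086]
 [-0.0069  0.0415 -0.9991]]
(np.float64(0.10987767867484635), np.float64(0.11711821465434809), 8, [], array([-0.51843326,  0.19691964,  1.12387072,  1.97895726, -0.20085808,
        1.08505564, -0.63564016]))
```

Request:
drive_tool(commands=[[[0.01, 0.05, 0.015], -4], [[0.022, 0.1, 0.035], -8], [[0.033, 0.15, 0.07], -12], [[0.044, 0.2, 0.11], -16], [[0.05, 0.228, 0.128], -16], [[0.05, 0.228, 0.128], -16], [[0.05, 0.228, 0.128], -16]])

```text
t: 15.62
tcp_pos: [0.4125, -0.2657, 0.3707]
eef_rot: [[0.237, -0.971, -0.04], [-0.971, -0.238, 0.009], [-0.018, 0.037, -0.999]]
contact_force: [0.4, -0.2, -1.4]
opening: 0.0111
```

```bash
python3 -c "
from h import *
log();goto(hook(-.035,-.0008,.2765),-76.1)
"
```

```text
q [-0.577, 0.094, 1.122, 1.814, -0.074, 1.327, -0.768]
t 15.62 lwz [-3.360e-02 -1.000e-04  3.707e-01] F along/across/z [ 0.34 -0.26 -1.35] op 0.0111
t 15.62 tcp [ 0.4125 -0.2657  0.3707] yaw -76.27 tilt [-0.0402  0.0091 -0.9992] F [ 0.39 -0.17 -1.35] op 0.0111
shift [0.0025, -0.002, 0.0942] turn -0.2
```

Request:
drive_tool(commands=[[[0.001, 0.0, 0.04], 0], [[0.003, -0.002, 0.075], 0], [[0.003, -0.002, 0.094], 0], [[0.003, -0.002, 0.094], 0], [[0.003, -0.002, 0.094], 0], [[0.003, -0.002, 0.094], 0]])

```text
t: 16.38
tcp_pos: [0.4123, -0.2676, 0.2777]
eef_rot: [[0.238, -0.971, -0.038], [-0.971, -0.238, 0.008], [-0.017, 0.035, -0.999]]
contact_force: [-0.0, -0.4, -1.1]
opening: 0.0113
```

```bash
python3 - <<'E'
from fit import *
import pickle
log();print(np.round(get_obs()["eef_rot"],3)[:,2])
for nm in("side","top"):
    im=get_image(nm);pickle.dump(im,open(nm+"5.pkl","wb"))
    if nm=="side":cv2.imwrite("pics/side5.png",cv2.resize(im["pixels"][180:320,210:370],None,fx=5,fy=4.2,interpolation=cv2.INTER_CUBIC))
    else: cv2.imwrite("pics/top5.png",cv2.resize(im["pixels"][100:230,290:390],None,fx=6,fy=4.6,interpolation=cv2.INTER_CUBIC))
s=pickle.load(open("side5.pkl","rb"));P=cloud(s)[180:320,200:330].reshape(-1,3)
P=P[(P[:,2]>.165)&(P[:,2]<.27)&(P[:,0]<.45)&(P[:,0]>.34)&(P[:,1]<-.21)]
x,a,b=fit(P,.123,.072,[.41,-.266,.245,.173]);print(len(P),x,a,b,lw([x[0],x[1],x[3]+.123]))
E
```

```text
q [-0.473, 0.231, 1.088, 1.949, -0.209, 1.13, -0.629]
t 16.38 lwz [-0.0342 -0.0019  0.2777] F along/across/z [-0.11 -0.33 -1.05] op 0.0113
[-0.038  0.008 -0.999]
1042 [ 0.40731952 -0.27018296  0.24444417  0.17606999] 0.0006090523370144139 0.0011045754061258738 [-0.0396 -0.0032  0.2991]
```

View pics/side5.png

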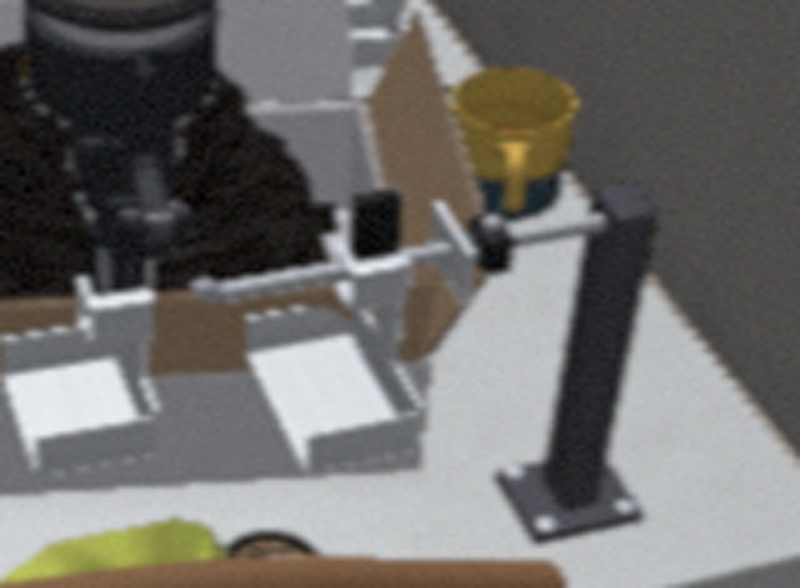

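View pics/top5.png

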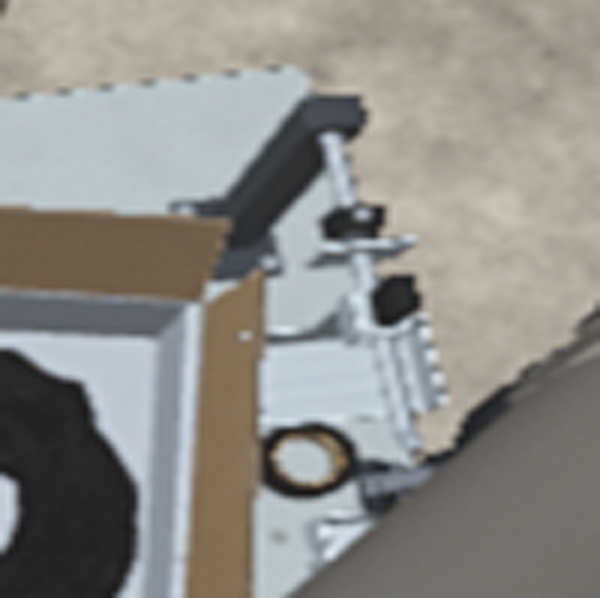

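```bash
python3 -c "
from h import *
goto(hook(-.005,-.001,.2755),-76.0);goto(hook(.036,-.001,.2755),-76.0)
"
```

```text
t 16.48 tcp [ 0.4119 -0.2674  0.2774] yaw -76.25 tilt [-0.0387  0.0089 -0.9992] F [ 0.19 -0.09 -1.07] op 0.0114
shift [-0.0007, -0.0295, 0.0009] turn -0.2
t 16.48 tcp [ 0.4119 -0.2674  0.2774] yaw -76.25 tilt [-0.0387  0.0089 -0.9992] F [ 0.19 -0.09 -1.07] op 0.0114
shift [-0.0009, -0.0705, -0.0006] turn -0.2
```

Request:
drive_tool(commands=[[[-0.001, -0.01, 0.001], 0], [[-0.001, -0.02, 0.001], 0], [[-0.001, -0.03, 0.001], 0], [[-0.001, -0.03, 0.001], 0]])

```text
t: 16.98
tcp_pos: [0.4417, -0.2589, 0.2751]
eef_rot: [[0.239, -0.97, -0.039], [-0.971, -0.239, 0.008], [-0.017, 0.036, -0.999]]
contact_force: [-0.9, -0.1, -1.6]
opening: 0.0111
```

```bash
python3 -c "
from h import *
rep();goto(hook(.036,-.001,.2755),-76.0)
"
```

```text
t 16.98 lwz [-0.0035 -0.0006  0.2751] F along/across/z [-0.92  0.09 -1.56] op 0.0111
t 16.98 tcp [ 0.4417 -0.2589  0.2751] yaw -76.17 tilt [-0.0393  0.0081 -0.9992] F [-0.91 -0.13 -1.56] op 0.0111
shift [0.0003, -0.0395, -0.0018] turn -0.2
```

No contact at the tip. I'll slide on, then lower.

Request:
drive_tool(commands=[[[0.0, -0.013, -0.001], 0], [[0.0, -0.026, -0.001], 0], [[0.0, -0.039, -0.002], 0], [[0.0, -0.039, -0.002], 0]])

```text
t: 17.48
tcp_pos: [0.4809, -0.2491, 0.2756]
eef_rot: [[0.241, -0.97, -0.04], [-0.97, -0.241, 0.007], [-0.017, 0.037, -0.999]]
contact_force: [-0.5, 0.8, -1.0]
opening: 0.011
```

```bash
python3 -c "
from h import *
rep();goto(hook(.036,-.001,.2665),-76.0)
"
```

```text
t 17.48 lwz [ 0.0369 -0.0005  0.2756] F along/across/z [-0.25  0.88 -0.98] op 0.011
t 17.48 tcp [ 0.4809 -0.2491  0.2756] yaw -76.08 tilt [-0.0397  0.0073 -0.9992] F [-0.45  0.79 -0.98] op 0.011
shift [0.0006, 0.0006, 0.0091] turn -0.1
```

Request:
drive_tool(commands=[[[0.0, 0.0, 0.004], 0], [[0.0, 0.0, 0.007], 0], [[0.0, 0.0, 0.009], 0], [[0.0, 0.0, 0.009], 0]])

```text
t: 17.98
tcp_pos: [0.4802, -0.2491, 0.2673]
eef_rot: [[0.24, -0.97, -0.04], [-0.971, -0.241, 0.008], [-0.018, 0.036, -0.999]]
contact_force: [-2.3, 1.2, 6.8]
opening: 0.0111
```

```bash
python3 -c "
from h import *
rep()
"
```

```text
t 17.98 lwz [ 0.0362 -0.0004  0.2673] F along/across/z [-1.92  1.7   6.79] op 0.0111
```

Request:
drive_tool(commands=[[[0.0, 0.0, 0.0], 0], [[0.0, 0.0, -0.001], 0], [[0.0, 0.0, -0.001], 0], [[0.0, 0.0, -0.001], 0]], jaw=0.4)

```text
t: 18.48
tcp_pos: [0.4802, -0.2491, 0.2682]
eef_rot: [[0.24, -0.97, -0.04], [-0.971, -0.241, 0.008], [-0.018, 0.036, -0.999]]
contact_force: [-0.3, 0.3, -0.7]
opening: 0.0257
```

```bash
python3 - <<'E'
from fit import *
import pickle
rep()
im=get_image("side");pickle.dump(im,open("side6.pkl","wb"));cv2.imwrite("pics/side6.png",cv2.resize(im["pixels"][180:320,210:370],None,fx=5,fy=4.2,interpolation=cv2.INTER_CUBIC))
E
```

```text
t 18.48 lwz [ 0.0362 -0.0004  0.2682] F along/across/z [-0.27  0.34 -0.66] op 0.0257
```

View pics/side6.png

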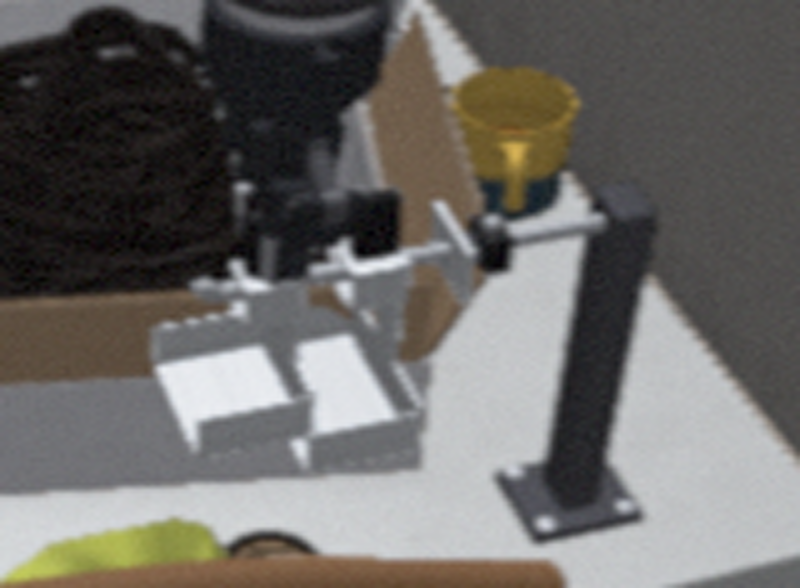

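Request:
drive_tool(commands=[[[0.0, 0.0, 0.0], 0], [[0.0, 0.0, 0.0], 0], [[0.0, 0.0, 0.0], 0], [[0.0, 0.0, 0.0], 0]], jaw=1.0)

```text
t: 19.02
tcp_pos: [0.4803, -0.2492, 0.2683]
eef_rot: [[0.24, -0.97, -0.039], [-0.971, -0.241, 0.008], [-0.017, 0.036, -0.999]]
contact_force: [0.6, -0.2, 0.7]
opening: 0.0112
```

```bash
python3 -c "
from h import *
log();goto(hook(.066,-.0004,.2682),-76.0)
"
```

```text
q [-0.425, 0.365, 1.014, 1.851, -0.322, 1.151, -0.622]
t 19.02 lwz [ 0.0363 -0.0006  0.2683] F along/across/z [ 0.52 -0.34  0.67] op 0.0112
t 19.02 tcp [ 0.4803 -0.2492  0.2683] yaw -76.1 tilt [-0.0393  0.0081 -0.9992] F [ 0.59 -0.2   0.67] op 0.0112
shift [-0.0002, -0.0297, -0.001] turn -0.1
```

Request:
drive_tool(commands=[[[0.0, -0.007, 0.0], 0], [[0.0, -0.015, -0.0005], 0], [[0.0, -0.022, -0.0008], 0], [[0.0, -0.03, -0.001], 0], [[0.0, -0.03, -0.001], 0]])

```text
t: 19.65
tcp_pos: [0.5107, -0.2417, 0.2683]
eef_rot: [[0.241, -0.97, -0.038], [-0.97, -0.241, 0.008], [-0.017, 0.035, -0.999]]
contact_force: [1.1, 0.2, 3.1]
opening: 0.0109
```

```bash
python3 -c "
from h import *
rep();goto(hook(.08,-.0004,.2682),-76.0)
"
```

```text
t 19.65 lwz [ 0.0676 -0.0007  0.2683] F along/across/z [ 1.15 -0.04  3.09] op 0.0109
t 19.65 tcp [ 0.5107 -0.2417  0.2683] yaw -76.06 tilt [-0.0382  0.0075 -0.9992] F [1.12 0.24 3.09] op 0.0109
shift [-0.0003, -0.0124, -0.0004] turn -0.1
```

Request:
drive_tool(commands=[[[0.0, -0.004, -0.0004], 0], [[0.0, -0.007, -0.0006], 0], [[0.0, -0.007, -0.0006], 0]])

```text
t: 20.02
tcp_pos: [0.518, -0.2396, 0.2684]
eef_rot: [[0.241, -0.97, -0.038], [-0.97, -0.242, 0.008], [-0.017, 0.035, -0.999]]
contact_force: [0.3, 1.0, -0.7]
opening: 0.0112
```

```bash
python3 -c "
from h import *
rep()
"
```

```text
t 20.02 lwz [ 0.0752 -0.0003  0.2684] F along/across/z [ 0.55  0.89 -0.67] op 0.0112
```

Request:
drive_tool(commands=[[[0.0, -0.002, 0.0], 0], [[0.0, -0.003, 0.0], 0], [[0.0, -0.003, 0.0], 0]])

```text
t: 20.4
tcp_pos: [0.5209, -0.2389, 0.2683]
eef_rot: [[0.241, -0.97, -0.038], [-0.97, -0.242, 0.008], [-0.017, 0.035, -0.999]]
contact_force: [-1.3, -0.6, 2.3]
opening: 0.0115
```

```bash
python3 - <<'E'
from fit import *
import pickle
rep()
im=get_image("side");pickle.dump(im,open("side7.pkl","wb"));cv2.imwrite("pics/side7.png",cv2.resize(im["pixels"][180:320,210:370],None,fx=5,fy=4.2,interpolation=cv2.INTER_CUBIC))
E
```

```text
t 20.4 lwz [ 0.0781 -0.0004  0.2683] F along/across/z [-1.43 -0.28  2.32] op 0.0115
```

View pics/side7.png

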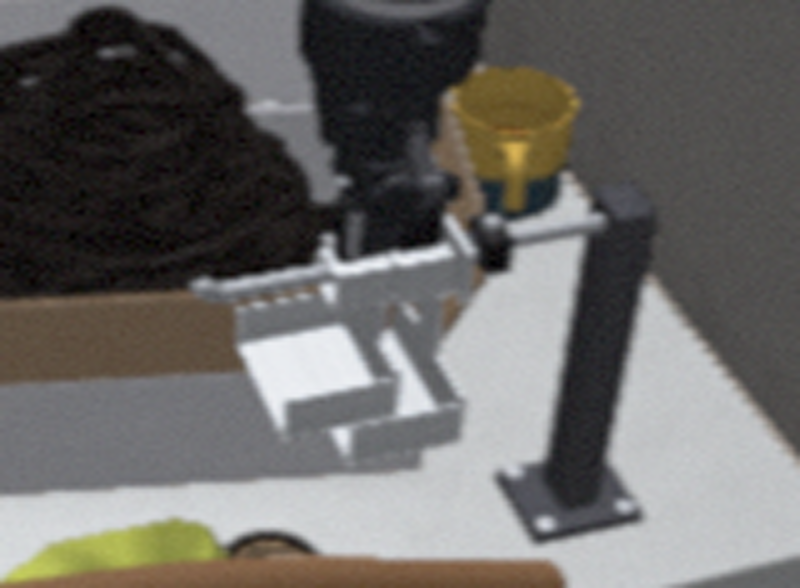

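Both sleeves touch each other and sit right at the plate (crop px (460,250)). I'll go on in 2 mm steps.

Request:
drive_tool(commands=[[[0.0, -0.002, 0.0], 0], [[0.0, -0.002, 0.0], 0]])

```text
t: 20.7
tcp_pos: [0.5227, -0.2385, 0.2683]
eef_rot: [[0.241, -0.97, -0.038], [-0.97, -0.242, 0.008], [-0.017, 0.035, -0.999]]
contact_force: [-2.6, -0.8, 2.5]
opening: 0.0107
```

```bash
python3 -c "
from h import *
rep()
"
```

```text
t 20.7 lwz [ 0.08   -0.0005  0.2683] F along/across/z [-2.72 -0.19  2.45] op 0.0107
```

Request:
drive_tool(commands=[[[0.0, -0.002, 0.0], 0], [[0.0, -0.002, 0.0], 0]])

```text
t: 20.95
tcp_pos: [0.5239, -0.2383, 0.2683]
eef_rot: [[0.241, -0.97, -0.04], [-0.97, -0.241, 0.008], [-0.017, 0.037, -0.999]]
contact_force: [-4.3, 0.1, 4.5]
opening: 0.0114
```

```bash
python3 -c "
from h import *
rep()
"
```

```text
t 20.95 lwz [ 0.0812 -0.0005  0.2683] F along/across/z [-4.17  1.15  4.5 ] op 0.0114
```

Request:
drive_tool(commands=[[[0.0, -0.002, 0.0], 0], [[0.0, -0.003, 0.0], 0], [[0.0, -0.003, 0.0], 0]])

```text
t: 21.32
tcp_pos: [0.5252, -0.2381, 0.2682]
eef_rot: [[0.24, -0.97, -0.043], [-0.971, -0.24, 0.008], [-0.018, 0.039, -0.999]]
contact_force: [-7.6, -0.2, 6.1]
opening: 0.0117
```

```bash
python3 -c "
from h import *
rep()
"
```

```text
t 21.32 lwz [ 0.0826 -0.0006  0.2682] F along/across/z [-7.4   1.66  6.14] op 0.0117
```

```bash
python3 - <<'E'
from fit import *
import pickle
im=get_image("side");pickle.dump(im,open("side8.pkl","wb"));cv2.imwrite("pics/side8.png",cv2.resize(im["pixels"][205:265,260:340],None,fx=10,fy=10,interpolation=cv2.INTER_CUBIC))
a=pickle.load(open("side7.pkl","rb"))["pixels"];cv2.imwrite("pics/side7p.png",cv2.resize(a[205:265,260:340],None,fx=10,fy=10,interpolation=cv2.INTER_CUBIC))
def pl(im):
    Q=cloud(im).reshape(-1,3);r=Q[:,:2]-np.array([.445,-.2575]);l=r@A;w=r@N
    m=(w<-.013)&(w>-.026)&(Q[:,2]>.245)&(Q[:,2]<.275)&(l>.105)&(l<.15);return m.sum(),np.round(np.percentile(l[m],[5,25,50,75,95]),4)
for k in "05678":print(k,pl(pickle.load(open(f"side{k}.pkl","rb"))))
E
```

```text
0 (np.int64(72), array([0.1188, 0.1198, 0.1321, 0.1387, 0.1442]))
5 (np.int64(67), array([0.1187, 0.1203, 0.1323, 0.139 , 0.1431]))
6 (np.int64(70), array([0.1186, 0.1195, 0.1323, 0.1388, 0.1441]))
7 (np.int64(91), array([0.1078, 0.1189, 0.1213, 0.1376, 0.1441]))
8 (np.int64(102), array([0.1076, 0.1181, 0.1226, 0.1359, 0.1424]))
```

View pics/side8.png

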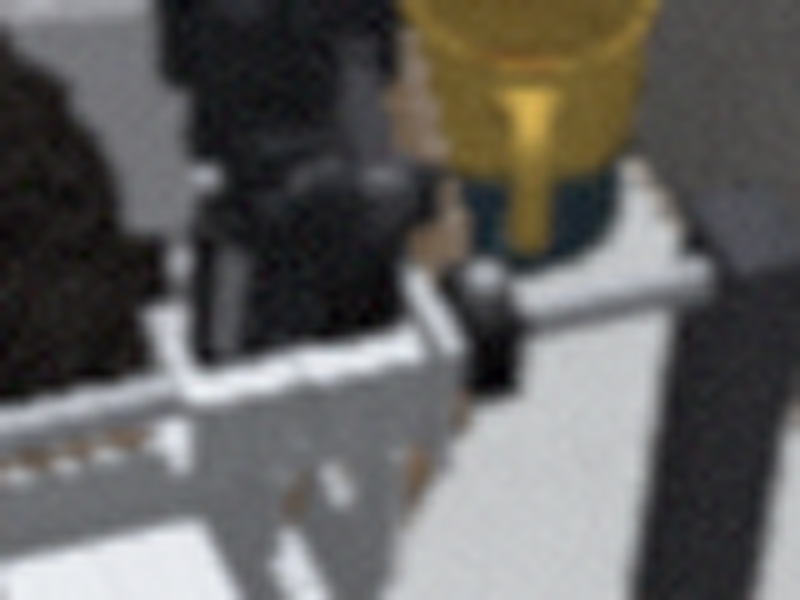

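View pics/side7p.png

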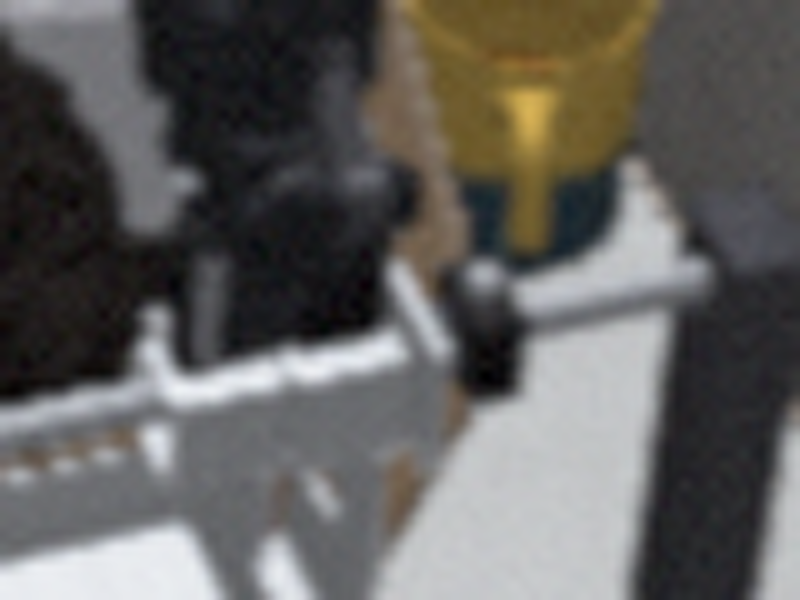

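```bash
cat > plate.py <<'E'
from h import *
import pickle,sys
def shift(a,b):
    A_=cv2.resize(a["pixels"][225:250,290:312],None,fx=8,fy=8,interpolation=cv2.INTER_CUBIC)
    T=A_[16:150,40:120];B=cv2.resize(b["pixels"][225:250,290:312],None,fx=8,fy=8,interpolation=cv2.INTER_CUBIC)
    r=cv2.matchTemplate(B,T,cv2.TM_CCOEFF_NORMED);_,v,_,l=cv2.minMaxLoc(r);return (l[0]-40)/8,(l[1]-16)/8,round(v,3)
if __name__=="__main__":
    L=lambda k:pickle.load(open(f"side{k}.pkl","rb"))
    a=L(7);pp=[proj(a,[*hook(l,0,.25)]) for l in(.12,.125)];print("px per 5mm",np.subtract(pp[1],pp[0]))
    cv2.imwrite("pics/pl.png",np.hstack([cv2.resize(L(k)["pixels"][222:255,285:315],None,fx=8,fy=8,interpolation=cv2.INTER_NEAREST) for k in sys.argv[1:]]))
E
python3 plate.py 6 7 8
```

```text
px per 5mm [ 2.03677706 -0.45370518]
```

View pics/pl.png

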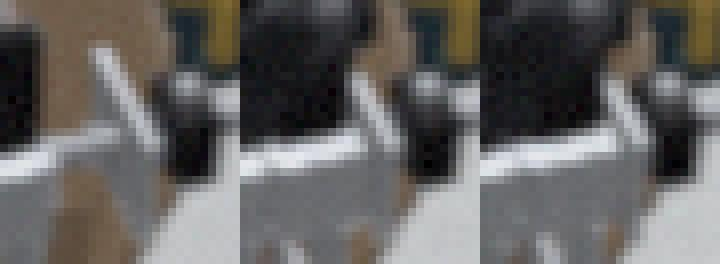

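Request:
drive_tool(commands=[[[0.0, -0.002, -0.0005], 0], [[0.0, -0.003, -0.0005], 0], [[0.0, -0.003, -0.0005], 0]])

```text
t: 21.75
tcp_pos: [0.5265, -0.2378, 0.2683]
eef_rot: [[0.239, -0.97, -0.046], [-0.971, -0.239, 0.009], [-0.02, 0.042, -0.999]]
contact_force: [-7.4, -0.9, 4.1]
opening: 0.0113
```

```bash
python3 -c "
from h import *
import pickle
rep()
pickle.dump(get_image('side'),open('side9.pkl','wb'))
";python3 plate.py 7 8 9
```

```text
t 21.75 lwz [ 0.0839 -0.0007  0.2683] F along/across/z [-7.4   0.97  4.08] op 0.0113
px per 5mm [ 2.03677706 -0.45370518]
```

View pics/pl.png

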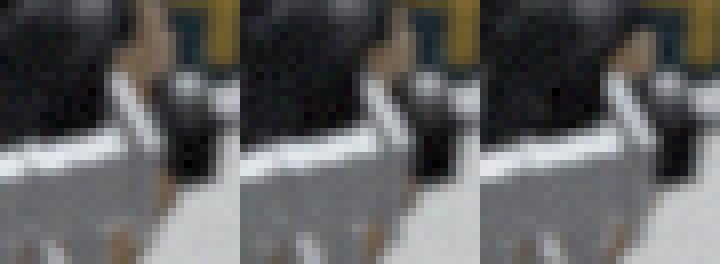

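Request:
drive_tool(commands=[[[0.0, 0.001, 0.0], 0], [[0.0, 0.002, 0.0], 0], [[0.0, 0.003, 0.0], 0], [[0.0, 0.003, 0.0], 0]])

```text
t: 22.3
tcp_pos: [0.5237, -0.2384, 0.2683]
eef_rot: [[0.239, -0.97, -0.045], [-0.971, -0.239, 0.009], [-0.02, 0.042, -0.999]]
contact_force: [-1.8, -1.1, 1.0]
opening: 0.0112
```

Request:
drive_tool(commands=[[[0.0, 0.0, 0.0], 0], [[0.0, 0.0, 0.0], 0], [[0.0, 0.0, 0.0], 0], [[0.0, 0.0, -0.02], 0], [[0.0, 0.0, -0.05], 0], [[0.0, 0.0, -0.08], 0], [[0.0, 0.0, -0.11], 0], [[0.0, 0.0, -0.11], 0]], jaw=0.3)

```text
t: 23.3
tcp_pos: [0.5297, -0.2402, 0.3804]
eef_rot: [[0.239, -0.97, -0.041], [-0.971, -0.239, 0.008], [-0.017, 0.038, -0.999]]
contact_force: [0.4, 0.3, -0.9]
opening: 0.0298
```

```bash
python3 - <<'E'
from h import *
import pickle
log()
s=get_image('side');pickle.dump(s,open('side10.pkl','wb'))
cv2.imwrite("pics/side10.png",cv2.resize(s["pixels"][180:320,210:370],None,fx=5,fy=4.2,interpolation=cv2.INTER_CUBIC))
E
```

```text
q [-0.446, 0.359, 1.037, 1.598, -0.296, 1.403, -0.705]
t 23.3 lwz [ 0.0863 -0.0038  0.3804] F along/across/z [ 0.41  0.18 -0.92] op 0.0298
```

View pics/side10.png

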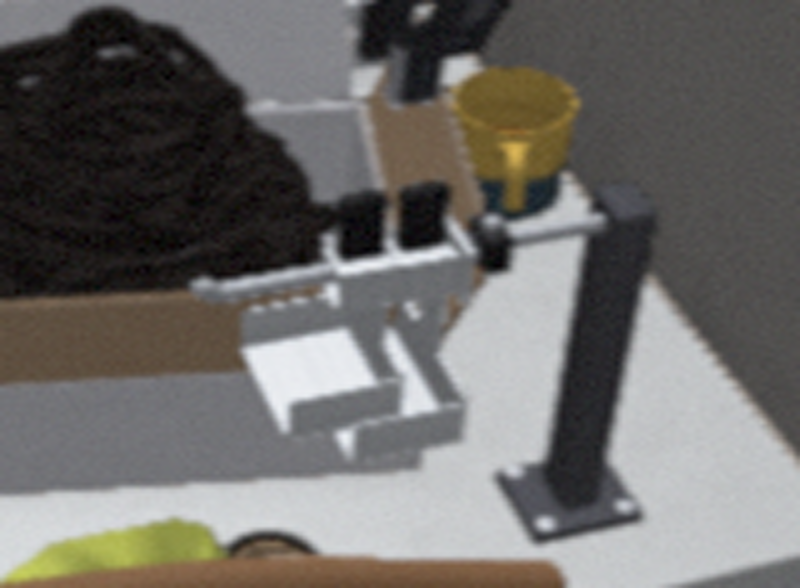

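Medium now hangs nested against large (grips at crop px (360,225) and (425,215)). Next is the small scoop, so I'll check the joint-space route first.

```bash
cat > s3.py <<'E'
from search2 import *
def tr(q,s,w):
    a=s
    for b in w:
        q,m,n=pathm(q,a,b);print(np.round(b,3),np.round(q,2),"min m",round(min(m),3),n);a=b
    return q
if __name__=="__main__":
    o=get_obs();q=np.array(o['joint_positions']);s=[*o["tcp_pos"],-76.1]
    pre=[*hook(-.035,-.0008,.37),-76.1];low=[*hook(-.035,-.0008,.2765),-76.1];end=[*hook(.055,-.0008,.267),-76.1]
    for nm,mid in dict(direct=[],far=[[.65,.0,.42,-80]]).items():
      for nm2,mid2 in dict(direct=[],far=[[.65,.0,.42,-80]],far2=[[.65,-.2,.45,-80]]).items():
        print(nm,nm2)
        tr(q,s,[[s[0],s[1],.42,-76.1]]+mid+[[.6005,.2676,.2,-83.5],[.6005,.2676,.086,-83.5],[.6005,.2676,.4,-83.5]]+mid2+[pre,low,end])
E
OMP_NUM_THREADS=1 python3 s3.py
```

```text
direct direct
[  0.529  -0.24    0.42  -76.1  ] [-0.48  0.3   1.06  1.56 -0.27  1.43 -0.73] min m 0.139 2
[  0.6     0.268   0.2   -83.5  ] [-1.09  0.62  0.87  1.67 -0.52  1.1  -1.53] min m 0.138 12
[  0.6     0.268   0.086 -83.5  ] [-1.03  0.74  0.76  1.75 -0.63  0.91 -1.45] min m 0.126 3
[  0.6     0.268   0.4   -83.5  ] [-1.14  0.48  0.97  1.41 -0.39  1.46 -1.63] min m 0.134 7
[  0.411  -0.267   0.37  -76.1  ] [-1.1  -0.12  1.46  1.85  0.12  1.3  -0.96] min m 0.0 12
[  0.411  -0.267   0.276 -76.1  ] [-1.31 -0.34  1.46  1.99  0.37  1.17 -1.2 ] min m 0.0 2
[  0.499  -0.245   0.267 -76.1  ] [-1.61 -0.34  1.46  1.93  0.53  1.22 -1.46] min m 0.0 2
direct far
[  0.529  -0.24    0.42  -76.1  ] [-0.48  0.3   1.06  1.56 -0.27  1.43 -0.73] min m 0.139 2
[  0.6     0.268   0.2   -83.5  ] [-1.09  0.62  0.87  1.67 -0.52  1.1  -1.53] min m 0.138 12
[  0.6     0.268   0.086 -83.5  ] [-1.03  0.74  0.76  1.75 -0.63  0.91 -1.45] min m 0.126 3
[  0.6     0.268   0.4   -83.5  ] [-1.14  0.48  0.97  1.41 -0.39  1.46 -1.63] min m 0.134 7
[  0.65   0.     0.42 -80.  ] [-0.73  0.45  0.98  1.39 -0.37  1.49
[... 2738 characters left out ...]
] [-0.74  0.46  1.    1.39 -0.39  1.49 -1.16] min m 0.141 6
[  0.6     0.268   0.2   -83.5  ] [-1.11  0.63  0.9   1.67 -0.54  1.11 -1.51] min m 0.141 7
[  0.6     0.268   0.086 -83.5  ] [-1.04  0.75  0.79  1.75 -0.66  0.92 -1.43] min m 0.121 3
[  0.6     0.268   0.4   -83.5  ] [-1.16  0.49  1.01  1.41 -0.41  1.46 -1.62] min m 0.129 7
[  0.65  -0.2    0.45 -80.  ] [-0.37  0.52  0.99  1.25 -0.43  1.58 -0.85] min m 0.147 10
[  0.411  -0.267   0.37  -76.1  ] [-0.63  0.04  1.14  1.84 -0.03  1.29 -0.81] min m 0.112 6
[  0.411  -0.267   0.276 -76.1  ] [-0.52  0.2   1.13  1.98 -0.2   1.09 -0.63] min m 0.107 2
[  0.499  -0.245   0.267 -76.1  ] [-0.45  0.38  1.03  1.85 -0.36  1.12 -0.61] min m 0.132 2
```

```bash
python3 -c "
from h import *
goto([.6005,.2676,.30],-83.5)"
```

```text
t 23.35 tcp [ 0.5291 -0.2396  0.3788] yaw -76.17 tilt [-0.0437  0.0087 -0.999 ] F [-0.09  0.35 -1.14] op 0.03
shift [-0.4738, -0.1939, 0.08] turn 7.3
```

Request:
drive_tool(commands=[[[0.0, 0.0, -0.03], 0], [[-0.055, -0.022, -0.03], 1], [[-0.11, -0.045, -0.03], 2], [[-0.165, -0.067, -0.03], 3], [[-0.22, -0.09, -0.03], 4], [[-0.275, -0.112, -0.03], 5], [[-0.33, -0.135, -0.02], 6], [[-0.385, -0.157, 0.02], 7], [[-0.44, -0.18, 0.06], 7.3], [[-0.474, -0.194, 0.08], 7.3], [[-0.474, -0.194, 0.08], 7.3], [[-0.474, -0.194, 0.08], 7.3]], jaw=-0.2)

```text
t: 24.85
tcp_pos: [0.6002, 0.2671, 0.2989]
eef_rot: [[0.113, -0.993, -0.045], [-0.993, -0.114, 0.007], [-0.012, 0.044, -0.999]]
contact_force: [-0.4, -0.4, 0.6]
opening: 0.0511
```

```bash
python3 -c "
from h import *
log();goto([.6005,.2676,.088],-83.5)"
```

```text
q [-1.098, 0.558, 0.926, 1.532, -0.469, 1.326, -1.567]
t 24.85 lwz [0.2778 0.4713 0.2989] F along/across/z [-0.47 -0.32  0.6 ] op 0.0511
t 24.85 tcp [0.6002 0.2671 0.2989] yaw -83.49 tilt [-0.045   0.0068 -0.999 ] F [-0.38 -0.43  0.6 ] op 0.0511
shift [0.002, -0.0097, 0.2107] turn 0.0
```

Request:
drive_tool(commands=[[[0.0, -0.003, 0.06], 0], [[0.001, -0.005, 0.11], 0], [[0.002, -0.007, 0.16], 0], [[0.002, -0.009, 0.19], 0], [[0.002, -0.0097, 0.21], 0], [[0.002, -0.0097, 0.21], 0]])

```text
t: 25.6
tcp_pos: [0.6004, 0.2666, 0.0883]
eef_rot: [[0.112, -0.993, -0.046], [-0.994, -0.112, 0.006], [-0.011, 0.045, -0.999]]
contact_force: [0.6, -0.1, 1.2]
opening: 0.0511
```

Request:
drive_tool(commands=[[[0.0, 0.0, 0.0], 0], [[0.0, 0.0, 0.0], 0], [[0.0, 0.0, 0.0], 0], [[0.0, 0.0, 0.0], 0], [[0.0, 0.0, 0.0], 0]], jaw=1.0)

```text
t: 26.22
tcp_pos: [0.6015, 0.2667, 0.09]
eef_rot: [[0.112, -0.993, -0.044], [-0.994, -0.113, 0.007], [-0.012, 0.042, -0.999]]
contact_force: [-0.2, 1.0, 7.5]
opening: 0.0112
```

```bash
python3 -c "
from h import *
log();goto([.6005,.2676,.43],-83.5)"
```

```text
q [-1.008, 0.757, 0.773, 1.716, -0.644, 0.982, -1.433]
t 26.23 lwz [0.279  0.4706 0.09  ] F along/across/z [0.08 0.98 7.48] op 0.0112
t 26.23 tcp [0.6015 0.2667 0.09  ] yaw -83.56 tilt [-0.0435  0.0071 -0.999 ] F [-0.16  0.97  7.48] op 0.0112
shift [-0.0051, 0.0154, -0.3396] turn -0.1
```

Request:
drive_tool(commands=[[[0.0, 0.001, -0.03], 0], [[-0.001, 0.004, -0.085], 0], [[-0.002, 0.007, -0.14], 0], [[-0.003, 0.009, -0.2], 0], [[-0.004, 0.012, -0.26], 0], [[-0.005, 0.015, -0.32], 0], [[-0.005, 0.015, -0.34], 0], [[-0.005, 0.015, -0.34], 0]])

```text
t: 27.22
tcp_pos: [0.6014, 0.2673, 0.432]
eef_rot: [[0.112, -0.993, -0.041], [-0.994, -0.113, 0.009], [-0.013, 0.039, -0.999]]
contact_force: [-0.5, -0.5, -1.3]
opening: 0.0106
```

```bash
python3 - <<'E'
from fit import *
import pickle
log()
s=get_image('side');pickle.dump(s,open('side11.pkl','wb'));S=cloud(s)
u,v=proj(s,[.6,.267,.38]);print(u,v);u=int(u);v=int(v)
cv2.imwrite("pics/side11.png",cv2.resize(s["pixels"][v-40:v+40,u-50:u+50],None,fx=7,fy=7,interpolation=cv2.INTER_CUBIC))
o=get_obs();p=o["tcp_pos"]
P=S[v-60:v+60,u-50:u+50].reshape(-1,3);P=P[(abs(P[:,0]-p[0])<.07)&(abs(P[:,1]-p[1])<.05)&(P[:,2]>p[2]-.11)&(P[:,2]<p[2]-.002)]
x,a,b=fit(P,.105,.052,[p[0],p[1],.11,p[2]-.09]);print(len(P),x,a,b,"rel",x[0]-p[0],x[1]-p[1],x[3]+.105-p[2])
goto([.65,-.2,.45],-80)
E
```

```text
q [-1.098, 0.493, 0.975, 1.319, -0.418, 1.572, -1.626]
t 27.23 lwz [0.2791 0.4712 0.432 ] F along/across/z [-0.62 -0.37 -1.35] op 0.0106
291.58155521510224 91.56057333560771
488 [0.59772618 0.26490699 0.11772308 0.34307236] 0.0008144366239536114 0.0012491123199992915 rel -0.003036952533277959 -0.0025406689128901205 0.017963307411113516
t 27.27 tcp [0.6008 0.2674 0.4301] yaw -83.57 tilt [-0.0435  0.0076 -0.999 ] F [-0.31  0.58 -1.55] op 0.0109
shift [0.4697, 0.0045, -0.0255] turn -3.6
```

View pics/side11.png

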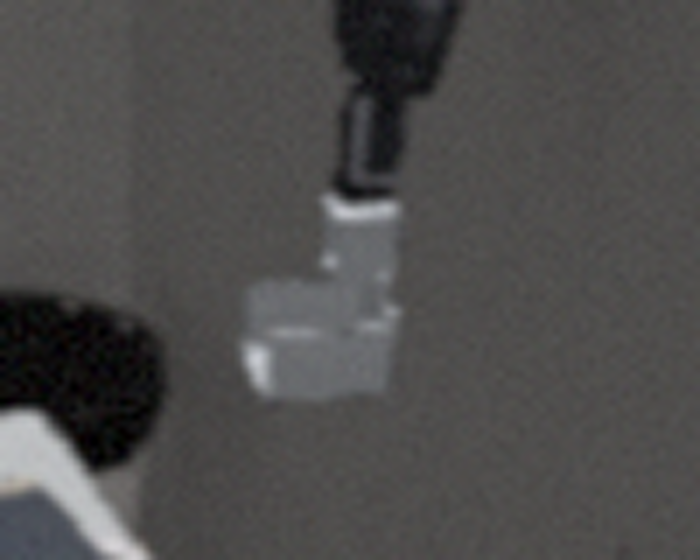

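Request:
drive_tool(commands=[[[0.05, 0.0, -0.02], 0], [[0.1, 0.001, -0.025], 0], [[0.15, 0.001, -0.025], -1], [[0.2, 0.002, -0.025], -1], [[0.25, 0.002, -0.025], -2], [[0.3, 0.003, -0.025], -2], [[0.35, 0.003, -0.025], -3], [[0.4, 0.004, -0.025], -3], [[0.45, 0.004, -0.025], -3.6], [[0.47, 0.004, -0.025], -3.6], [[0.47, 0.004, -0.025], -3.6]])

```text
t: 28.65
tcp_pos: [0.6495, -0.202, 0.4472]
eef_rot: [[0.17, -0.984, -0.047], [-0.985, -0.171, 0.008], [-0.016, 0.045, -0.999]]
contact_force: [0.5, 1.1, -0.4]
opening: 0.011
```

```bash
python3 -c "
from h import *
log();goto(hook(-.035,-.0008,.375),-76.2)"
```

```text
q [-0.333, 0.543, 0.957, 1.214, -0.419, 1.636, -0.859]
t 28.65 lwz [0.2118 0.0043 0.4472] F along/across/z [ 0.73  0.91 -0.41] op 0.011
t 28.65 tcp [ 0.6495 -0.202   0.4472] yaw -80.2 tilt [-0.0468  0.0081 -0.9989] F [ 0.49  1.06 -0.41] op 0.011
shift [0.0245, 0.2423, 0.0828] turn -4.0
```

Request:
drive_tool(commands=[[[0.005, 0.05, 0.005], -1], [[0.01, 0.1, 0.01], -2], [[0.015, 0.15, 0.02], -3], [[0.02, 0.2, 0.05], -4], [[0.0245, 0.242, 0.083], -4], [[0.0245, 0.242, 0.083], -4], [[0.0245, 0.242, 0.083], -4]])

```text
t: 29.52
tcp_pos: [0.4125, -0.2651, 0.3746]
eef_rot: [[0.241, -0.969, -0.046], [-0.97, -0.242, 0.009], [-0.02, 0.043, -0.999]]
contact_force: [0.7, 0.2, -0.5]
opening: 0.0111
```

```bash
python3 -c "
from h import *
log();goto(hook(-.035,-.001,.2805),-76.2)"
```

```text
q [-0.557, 0.091, 1.094, 1.804, -0.067, 1.341, -0.773]
t 29.52 lwz [-0.0334  0.0005  0.3746] F along/across/z [ 0.7  -0.01 -0.49] op 0.0111
t 29.52 tcp [ 0.4125 -0.2651  0.3746] yaw -76.03 tilt [-0.0463  0.0091 -0.9989] F [ 0.68  0.15 -0.49] op 0.0111
shift [0.0034, -0.0024, 0.0941] turn 0.2
```

Request:
drive_tool(commands=[[[0.001, 0.0, 0.04], 0], [[0.003, -0.002, 0.075], 0], [[0.0035, -0.0025, 0.094], 0], [[0.0035, -0.0025, 0.094], 0], [[0.0035, -0.0025, 0.094], 0], [[0.0035, -0.0025, 0.094], 0]])

```text
t: 30.28
tcp_pos: [0.4124, -0.2672, 0.2816]
eef_rot: [[0.242, -0.969, -0.044], [-0.97, -0.243, 0.008], [-0.019, 0.041, -0.999]]
contact_force: [0.5, 0.9, -0.2]
opening: 0.0107
```

```bash
python3 - <<'E'
from fit import *
import pickle
log()
s=get_image("side");pickle.dump(s,open("side12.pkl","wb"));cv2.imwrite("pics/side12.png",cv2.resize(s["pixels"][180:320,210:370],None,fx=5,fy=4.2,interpolation=cv2.INTER_CUBIC))
P=cloud(s)[180:320,200:330].reshape(-1,3)
P=P[(P[:,2]>.18)&(P[:,2]<.275)&(P[:,0]<.44)&(P[:,0]>.34)&(P[:,1]<-.21)]
x,a,b=fit(P,.105,.052,[.41,-.266,.245,.19]);print(len(P),x,a,b,lw([x[0],x[1],x[3]+.105]))
goto(hook(-.004,-.001,.2805),-76.2);goto(hook(.033,-.001,.2805),-76.2)
E
```

```text
q [-0.461, 0.223, 1.067, 1.94, -0.194, 1.142, -0.641]
t 30.27 lwz [-0.034  -0.0015  0.2816] F along/across/z [ 0.71  0.79 -0.15] op 0.0107
821 [ 0.40918004 -0.26932321  0.2485869   0.1935861 ] 0.0005468000801602466 0.0007334683660421599 [-0.0376 -0.0028  0.2986]
t 30.32 tcp [ 0.4122 -0.2672  0.2814] yaw -76.0 tilt [-0.0446  0.0086 -0.999 ] F [-0.66 -1.32 -1.08] op 0.0114
shift [-0.0004, -0.0302, -0.0003] turn 0.2
t 30.32 tcp [ 0.4122 -0.2672  0.2814] yaw -76.0 tilt [-0.0446  0.0086 -0.999 ] F [-0.66 -1.32 -1.08] op 0.0114
shift [-0.0004, -0.0672, -0.0018] turn 0.2
```

View pics/side12.png

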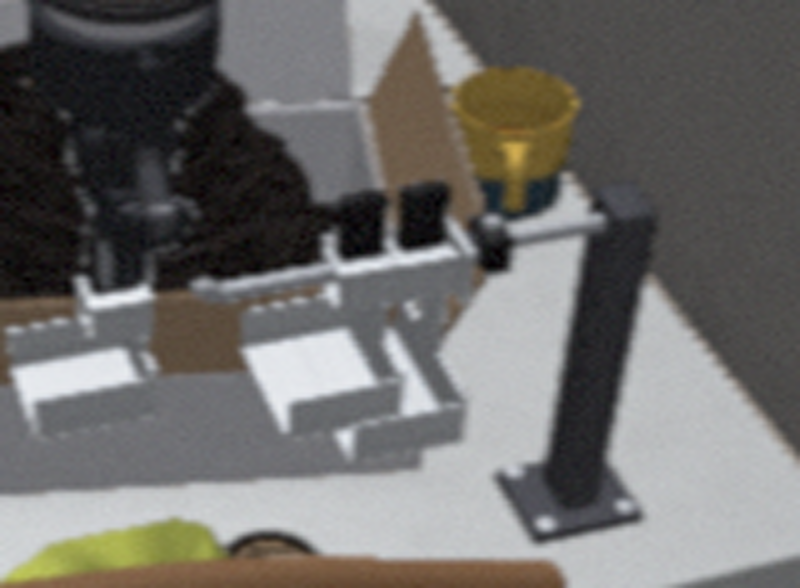

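Request:
drive_tool(commands=[[[0.0, -0.01, 0.0], 0], [[0.0, -0.02, 0.0], 0], [[0.0, -0.03, 0.0], 0], [[0.0, -0.03, 0.0], 0]])

```text
t: 30.82
tcp_pos: [0.4422, -0.2595, 0.28]
eef_rot: [[0.243, -0.969, -0.045], [-0.97, -0.244, 0.008], [-0.019, 0.042, -0.999]]
contact_force: [-0.7, -0.4, -1.0]
opening: 0.0111
```

```bash
python3 -c "
from h import *
rep();goto(hook(.036,-.001,.2805),-76.2)"
```

```text
t 30.82 lwz [-0.0032 -0.0013  0.28  ] F along/across/z [-0.81 -0.22 -1.01] op 0.0111
t 30.82 tcp [ 0.4422 -0.2595  0.28  ] yaw -75.93 tilt [-0.0452  0.0079 -0.9989] F [-0.73 -0.41 -1.01] op 0.0111
shift [-0.0003, -0.0391, -0.0022] turn 0.3
```

Request:
drive_tool(commands=[[[0.0, -0.013, -0.001], 0.2], [[0.0, -0.026, -0.0015], 0.2], [[0.0, -0.039, -0.002], 0.2], [[0.0, -0.039, -0.002], 0.2]])

```text
t: 31.32
tcp_pos: [0.4813, -0.2494, 0.2801]
eef_rot: [[0.241, -0.969, -0.046], [-0.97, -0.242, 0.007], [-0.018, 0.043, -0.999]]
contact_force: [-0.2, 0.0, -1.0]
opening: 0.0112
```

Request:
drive_tool(commands=[[[0.0, 0.0, 0.004], 0], [[0.0, 0.0, 0.007], 0], [[0.0, 0.0, 0.009], 0], [[0.0, 0.0, 0.009], 0]])

```text
t: 31.82
tcp_pos: [0.4807, -0.2494, 0.271]
eef_rot: [[0.241, -0.969, -0.046], [-0.97, -0.242, 0.007], [-0.018, 0.043, -0.999]]
contact_force: [0.1, -0.1, -0.7]
opening: 0.0113
```

```bash
python3 -c "
from h import *
rep()"
```

```text
t 31.82 lwz [ 0.0366 -0.0008  0.271 ] F along/across/z [ 0.12 -0.1  -0.69] op 0.0113
```

Almost seated. I'll release gently so it settles, then regrip as with the medium one.

Request:
drive_tool(commands=[[[0.0, 0.0, 0.001], 0], [[0.0, 0.0, 0.001], 0], [[0.0, 0.0, 0.001], 0]])

```text
t: 32.2
tcp_pos: [0.4808, -0.2495, 0.2706]
eef_rot: [[0.241, -0.969, -0.045], [-0.97, -0.242, 0.007], [-0.018, 0.042, -0.999]]
contact_force: [-1.3, 0.5, 6.7]
opening: 0.011
```

```bash
python3 -c "
from h import *
rep()"
```

```text
t 32.2 lwz [ 0.0367 -0.001   0.2706] F along/across/z [-1.16  0.8   6.67] op 0.011
```

Request:
drive_tool(commands=[[[0.0, 0.0, 0.0], 0], [[0.0, 0.0, 0.0], 0], [[0.0, 0.0, 0.0], 0], [[0.0, 0.0, 0.0], 0]], jaw=0.4)

```text
t: 32.7
tcp_pos: [0.4808, -0.2495, 0.2706]
eef_rot: [[0.241, -0.969, -0.045], [-0.97, -0.242, 0.007], [-0.018, 0.042, -0.999]]
contact_force: [-0.3, 0.2, 0.2]
opening: 0.0255
```

Request:
drive_tool(commands=[[[0.0, 0.0, 0.0], 0], [[0.0, 0.0, 0.0], 0], [[0.0, 0.0, 0.0], 0], [[0.0, 0.0, 0.0], 0]], jaw=1.0)

```text
t: 33.2
tcp_pos: [0.4809, -0.2496, 0.2707]
eef_rot: [[0.241, -0.969, -0.045], [-0.97, -0.242, 0.007], [-0.018, 0.042, -0.999]]
contact_force: [-0.0, -0.3, 0.9]
opening: 0.0112
```

```bash
python3 - <<'E'
from h import *
import pickle
rep();goto(hook(.05,-.0008,.2705),-76)
s=get_image("side");pickle.dump(s,open("side13.pkl","wb"));cv2.imwrite("pics/side13.png",cv2.resize(s["pixels"][180:320,210:370],None,fx=5,fy=4.2,interpolation=cv2.INTER_CUBIC))
E
```

```text
t 33.2 lwz [ 0.0367 -0.001   0.2707] F along/across/z [-0.08 -0.31  0.9 ] op 0.0112
t 33.2 tcp [ 0.4809 -0.2496  0.2707] yaw -76.04 tilt [-0.0451  0.0074 -0.999 ] F [-0.01 -0.32  0.9 ] op 0.0112
shift [-0.0002, -0.0133, -0.0004] turn -0.0
```

View pics/side13.png

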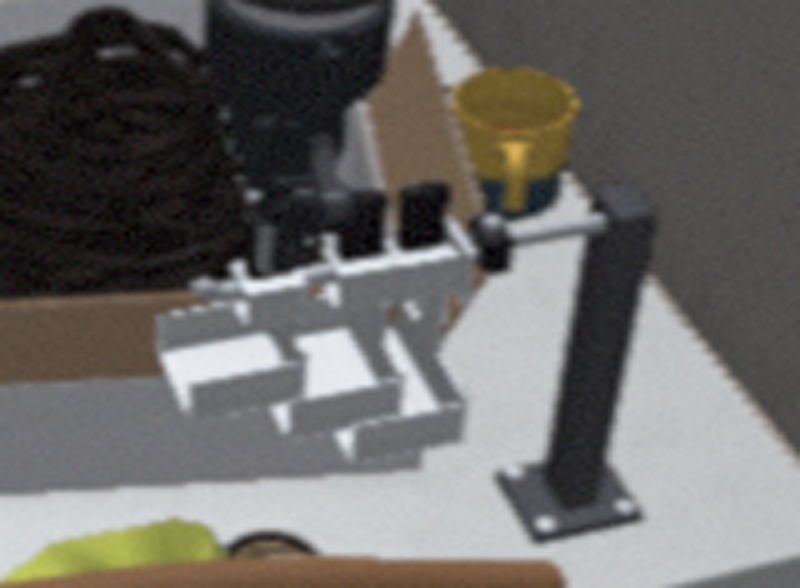

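Request:
drive_tool(commands=[[[0.0, -0.005, 0.0], 0], [[0.0, -0.01, -0.0003], 0], [[0.0, -0.0145, -0.0006], 0], [[0.0, -0.0145, -0.0006], 0]])

```text
t: 33.75
tcp_pos: [0.4958, -0.2458, 0.2707]
eef_rot: [[0.242, -0.969, -0.044], [-0.97, -0.242, 0.007], [-0.018, 0.041, -0.999]]
contact_force: [0.7, -0.3, 1.5]
opening: 0.0112
```

```bash
python3 -c "
from h import *
rep()"
```

```text
t 33.75 lwz [ 0.0521 -0.001   0.2707] F along/across/z [ 0.6  -0.47  1.49] op 0.0112
```

Request:
drive_tool(commands=[[[0.0, -0.002, 0.0], 0], [[0.0, -0.002, 0.0], 0]])

```text
t: 34.0
tcp_pos: [0.4964, -0.2458, 0.2706]
eef_rot: [[0.241, -0.969, -0.047], [-0.97, -0.241, 0.007], [-0.018, 0.044, -0.999]]
contact_force: [-5.9, -0.5, 5.5]
opening: 0.0112
```

```bash
python3 -c "
from h import *
import pickle
rep();pickle.dump(get_image('side'),open('side14.pkl','wb'))";python3 plate.py 7 13 14
```

```text
t 34.0 lwz [ 0.0527 -0.0012  0.2706] F along/across/z [-5.87  0.97  5.47] op 0.0112
px per 5mm [ 2.03677706 -0.45370518]
```

View pics/pl.png

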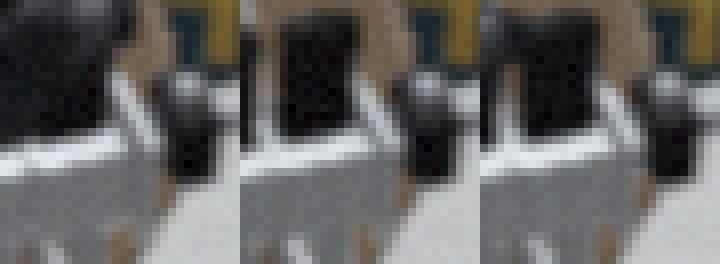

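Request:
drive_tool(commands=[[[0.0, -0.002, -0.0006], 0], [[0.0, -0.003, -0.0006], 0], [[0.0, -0.003, -0.0006], 0]])

```text
t: 34.42
tcp_pos: [0.498, -0.2454, 0.2706]
eef_rot: [[0.24, -0.97, -0.049], [-0.971, -0.24, 0.008], [-0.019, 0.046, -0.999]]
contact_force: [-5.7, -1.1, 2.7]
opening: 0.0113
```

```bash
python3 -c "
from h import *
rep()"
```

```text
t 34.42 lwz [ 0.0543 -0.0011  0.2706] F along/across/z [-5.79  0.35  2.69] op 0.0113
```

Request:
drive_tool(commands=[[[0.0, -0.002, -0.0003], 0], [[0.0, -0.003, -0.0003], 0], [[0.0, -0.003, -0.0003], 0]])

```text
t: 34.8
tcp_pos: [0.4989, -0.2453, 0.2706]
eef_rot: [[0.238, -0.97, -0.053], [-0.971, -0.239, 0.008], [-0.021, 0.049, -0.999]]
contact_force: [-8.4, -1.1, 5.0]
opening: 0.0113
```

```bash
python3 -c "
from h import *
import pickle
rep();pickle.dump(get_image('side'),open('side15.pkl','wb'))";python3 plate.py 13 14 15
```

```text
t 34.8 lwz [ 0.0553 -0.0012  0.2706] F along/across/z [-8.42  0.96  5.04] op 0.0113
px per 5mm [ 2.03677706 -0.45370518]
```

View pics/pl.png

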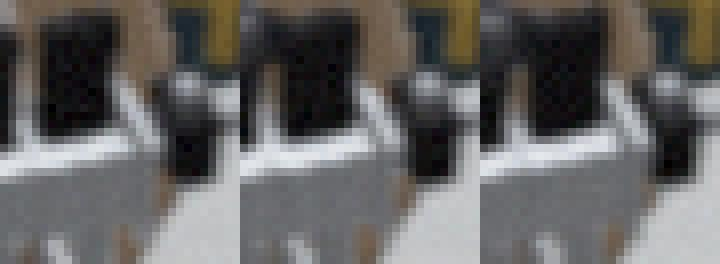

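Request:
drive_tool(commands=[[[0.0, -0.002, -0.0006], 0], [[0.0, -0.0035, -0.0006], 0], [[0.0, -0.0035, -0.0006], 0]])

```text
t: 35.22
tcp_pos: [0.5002, -0.245, 0.2707]
eef_rot: [[0.237, -0.97, -0.057], [-0.971, -0.238, 0.009], [-0.022, 0.053, -0.998]]
contact_force: [-8.6, 0.1, 3.5]
opening: 0.0113
```

```bash
python3 -c "
from h import *
import pickle
rep();pickle.dump(get_image('side'),open('side16.pkl','wb'))";python3 plate.py 13 15 16
```

```text
t 35.23 lwz [ 0.0566 -0.0012  0.2707] F along/across/z [-8.34  2.16  3.53] op 0.0113
px per 5mm [ 2.03677706 -0.45370518]
```

View pics/pl.png

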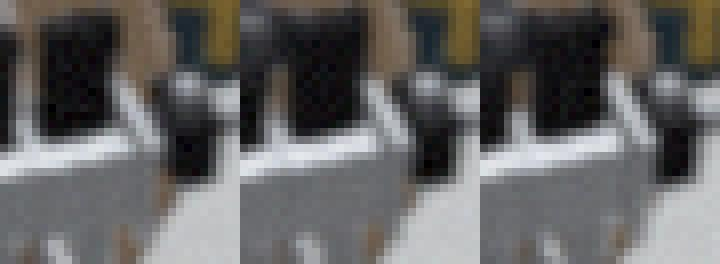

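Request:
drive_tool(commands=[[[0.0, 0.001, 0.0], 0], [[0.0, 0.002, 0.0], 0], [[0.0, 0.003, 0.0], 0], [[0.0, 0.003, 0.0], 0]])

```text
t: 35.78
tcp_pos: [0.4973, -0.2455, 0.2707]
eef_rot: [[0.237, -0.97, -0.057], [-0.971, -0.238, 0.009], [-0.022, 0.053, -0.998]]
contact_force: [-1.7, -0.8, 1.1]
opening: 0.0109
```

Request:
drive_tool(commands=[[[0.0, 0.0, 0.0], 0], [[0.0, 0.0, 0.0], 0], [[0.0, 0.0, 0.0], 0], [[0.0, 0.001, -0.02], 0], [[0.0, 0.002, -0.05], 0], [[0.0, 0.004, -0.08], 0], [[0.0, 0.006, -0.12], 0], [[0.0, 0.006, -0.12], 0]], jaw=0.3)

```text
t: 36.78
tcp_pos: [0.4995, -0.2492, 0.3936]
eef_rot: [[0.237, -0.97, -0.052], [-0.971, -0.238, 0.007], [-0.019, 0.048, -0.999]]
contact_force: [0.0, -0.9, 0.3]
opening: 0.0297
```

```bash
python3 - <<'E'
from h import *
import pickle
log()
for nm in("side","top"):
    s=get_image(nm);pickle.dump(s,open(nm+'17.pkl','wb'))
    if nm=="side":cv2.imwrite("pics/side17.png",cv2.resize(s["pixels"][180:320,210:370],None,fx=5,fy=4.2,interpolation=cv2.INTER_CUBIC))
    else:cv2.imwrite("pics/top17.png",s["pixels"])
E
python3 plate.py 13 16 17
```

```text
q [-0.462, 0.297, 1.049, 1.624, -0.238, 1.419, -0.715]
t 36.77 lwz [ 0.0549 -0.0051  0.3936] F along/across/z [-0.19 -0.92  0.34] op 0.0297
px per 5mm [ 2.03677706 -0.45370518]
```

View pics/side17.png

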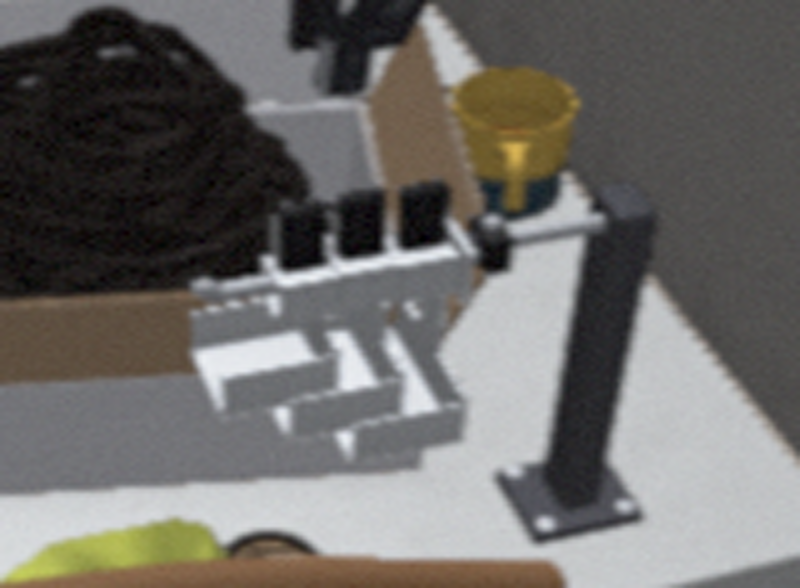

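View pics/top17.png

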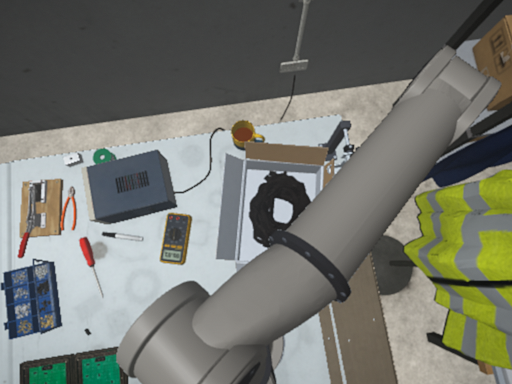

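View pics/pl.png

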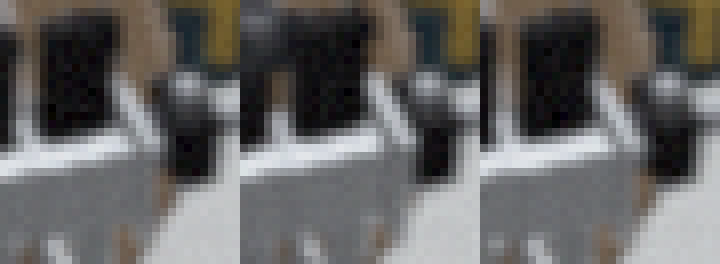

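All three hang nested at crop px (300,235), (360,222) and (425,212). I'll hold still briefly, check, and hand in.

Request:
drive_tool(commands=[[[0.0, 0.0, -0.02], 0], [[0.0, 0.0, -0.02], 0], [[0.0, 0.0, -0.02], 0], [[0.0, 0.0, -0.02], 0], [[0.0, 0.0, -0.02], 0], [[0.0, 0.0, -0.02], 0]])

```text
t: 37.62
tcp_pos: [0.4995, -0.248, 0.4104]
eef_rot: [[0.238, -0.97, -0.057], [-0.971, -0.238, 0.009], [-0.022, 0.053, -0.998]]
contact_force: [-0.4, 0.1, 0.1]
opening: 0.0302
```

```bash
python3 - <<'E'
from h import *
import pickle
rep()
a=pickle.load(open('side17.pkl','rb'));b=get_image("side");z=pickle.load(open('side0.pkl','rb'))
d=lambda p,q,r:float(np.abs(p["pixels"][r[0]:r[1],r[2]:r[3]].astype(int)-q["pixels"][r[0]:r[1],r[2]:r[3]]).mean())
print("scoops now vs before",d(a,b,(215,295,245,305)),"tape vs start",d(z,b,(304,314,250,278)),"mug vs start",d(z,b,(196,232,303,328)),"bg noise",d(a,b,(300,350,400,450)))
t0=pickle.load(open('top0.pkl','rb'));t=pickle.load(open('top17.pkl','rb'));print("mm",d(t0,t,(210,266,155,195)),"mug top",d(t0,t,(115,150,228,268)))
print(hand_in())
E
```

```text
t 37.62 lwz [ 0.0551 -0.004   0.4104] F along/across/z [-0.33  0.19  0.12] op 0.0302
scoops now vs before 2.528402777777778 tape vs start 3.705952380952381 mug vs start 3.1185185185185187 bg noise 2.3276
mm 10.10982142857143 mug top 10.288571428571428
the job is handed in; nothing more can be done
None
```

I hung the medium scoop and then the small one by their sleeves in front of the large one, and handed the job in at about 37.6 s of the 72 s. The last pictures show all three nested close together, backs to the post, hanging still, with the gripper clear by about 100 mm.

- **Booking in:** with its weight on the hook, I slid each scoop back until the plate gave by roughly 4–5 mm (medium) and 4.5–5 mm (small) of its 12 mm. The push force reached 7–9 N. These depths come from the arm's own position and the camera image, so take them as good to about 1 mm. I eased off before letting go each time.
- **Bystanders:** in the side view the tape and mug differ from the start picture only slightly more than noise. In the top view the image difference was higher, about 10 grey levels both at the multimeter and at the mug. I did not resolve the cause. The mug looked unmoved in the side view, and both looked in place by eye. The arm hid the tape in the last top view.
- **What went wrong on the way:** the first approach to the hook ran into joint limits, and a detour to free the arm hit a limit again. The tool stayed tilted about 2–3° after that. I therefore let each scoop settle freely on the rod and regripped it before pushing.

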